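# Crack check of an oval dish on a coasting banding wheel

### The job

Check the rim of the unfired oval dish for cracks all the way round: push one of the banding wheel's pins to spin it at an easy pace, let it coast, and lift the pen torch, lens down, out of its cradle. With the wheel running free at no less than one turn in ten seconds (and never faster than one in three), keep the lens over the rim line, about a finger's breadth above it, for a good ten seconds without a break, staying on the robot's side of the wheel and moving in and out as the oval turns beneath. Never touch the fragile dish or disturb the other things; at the end lift the torch well clear above the dish and finish while holding it there.

Things in the scene. Friction and masses are not known exactly. Their poses are not given: they have to be found in the camera images.
- stand: Fixed grey cast stand of the banding wheel (a potter's free-turning hand turntable), foot 200 mm across. Origin: centre of its underside on the table, exactly under the wheel's axis; its axes are those of the robot base (x away from the robot), so the robot's side of the wheel is at negative x. It carries the wheel's top surface at 110 mm above the table.
- wheel: Aluminium wheel head, disc 330 mm across, 14 mm thick, free to turn either way without limit about the vertical axis at its origin (centre of underside, 96 mm above the table). Yaw is its angle, x axis towards pin0. Starts at rest. Nominal 0.068 kg m2 (5 kg) plus 0.9 kg dish. Coasts: loses about 1.5 to 4 percent of its speed each second; a start of 1.3 to 1.7 rad/s leaves time for the torch.
- pin0 (a point): Centre of the top of the first bat pin: a dark steel round pin 14 mm in diameter standing 18 mm up from the wheel's top, 127 mm from the axis on the wheel's +x side. The top is 128 mm above the table.
- pin1 (a point): The same point of the second, equal pin, 127 mm on the wheel's -x side.
- dish: Oval terracotta dish stuck on the wheel. Origin: underside centre, on the axis, 110 mm above the table. x axis: short way, along the wheel's x; y: long way. Rim line (middle of the 11 mm thick rim): two half circles, radius 65 mm, about dish_end0 and dish_end1 at y +60 and -60 mm, joined by straight lines: 250 x 130 mm. Rim top: 46.5 mm over the origin.
- dish_end0 (a point): Centre of the half circle at the dish's +y end, 60 mm from the axis, at the height of the rim's top.
- dish_end1 (a point): Centre of the half circle at the dish's -y end, 60 mm from the axis, at the height of the rim's top.
- cradle: Fixed black round charging cradle of the torch, 76 mm wide at the foot, 60 mm at the top, 45 mm high, with an open well 36 mm wide or more and 35 mm deep, to either side of the wheel. Origin: centre of its underside. A small flat plug box 12 mm high sits beside it towards +x.
- torch: Loose pen torch, 135 mm long, 0.11 kg, standing upright in the cradle, lens down: black head 28 mm in diameter over the lowest 28 mm, then an aluminium barrel 20 mm in diameter up to 128 mm, black 17 mm cap to 135 mm. Origin: centre of the lens face, 10 mm above the table at the start; z up the barrel. Grip the barrel from above 90 to 105 mm over the lens face.
- lens (a point): Centre of the torch's lens face (the torch's origin).
- toolcup: Yellow cup 82 mm wide and 115 mm high with modelling sticks standing up to 205 mm, on the side of the wheel where the cradle is not. A bystander. Origin: centre of its underside.
- clay: Grey lump of clay 130 x 100 x 82 mm, beyond the wheel on the left. A bystander. Origin: centre of its underside.
- bust: Small plaster head on a 75 mm wooden block, 151 mm high, beyond the wheel on the right. A bystander. Origin: centre of its underside.
Not all that is in view belongs to the job. There is more than one size of the torch; the job needs the largest.

How it is judged:
By the outcome, as a careful person would: the job done as asked, in the order asked, and still so for the second after the job is handed in, while the arm keeps its last pose, push and grip.
It also fails if it takes over 67 s, if anything falls off the work surface, if the arm or the gripper's body presses on something with over 40 N, if the wrist force passes 120 N, or if a joint passes its speed limit or range.

### The arm

A 6-joint arm with a two-finger parallel gripper is mounted at the origin on the work surface. World frame = base frame: x ahead of the robot, y to its left, z up, the work surface at z = 0. Lengths are in mm, angles in degrees, forces in N, time in s.
With the tool pointing down it reaches from about 350 to 850 mm from the base axis. Payload 8.1 kg.
Tool frame: the origin (TCP) lies on the front face of the gripper's body, between the roots of the fingers; the fingertips stand 73 mm ahead of it and the grasp point (between the pads) lies 54 mm ahead of it; z points along the fingers, y is the direction in which the jaws open and shut (so a half turn about z gives the same grasp; the last joint's range is limited). The gripper opens to 85 mm and grips with 20 to 120 N. Pads are 22 mm wide; open, the fingers measure 114 mm over their backs; the gripper's body (76 mm by 85 mm) begins 54 mm behind the grasp point. The pads swing forward as they close: fully open they stand 13 mm farther back than shut.
Start: joints at [-73.591, 7.471, 85.268, -0, 87.261, -4.893], TCP at [217.996, -559.002, 303.892] pointing down, gripper open.
Joint ranges: [-169.43, 169.43], [-51.17, 129.36], [1.28, 143.12], [-76.62, 256.62], [0, 156.53], [-152.29, 152.29]. Speed limits (degrees/s): [136.94, 136.94, 159.86, 180, 180, 180].

### API

Orientations are given as [roll, pitch, yaw] about the fixed x, y, z axes, in that order (R = Rz(yaw) Ry(pitch) Rx(roll)).
In Python, from bench import r, imaging gives the robot as it stands.
- The arm moves only by the tool drive_tool, never from a script. Its argument "commands" is text: rows parted by semicolons, each of 7 numbers parted by spaces: the turn, a rotation vector about the tool's x, y, z in degrees, then the shift along the tool's x, y, z in cm, then the finger opening in cm, from 0 to 8.54. In form: rx ry rz dx dy dz fingers; .... A call has 1 to 12 rows; each row is the pose to reach, as a shift and turn from the pose measured when the call began, along the tool's axes at that moment; what a row does not reach only later rows make up. A row lasts 1/8 s, in which the tool goes at most 62.5 mm and 10.7 degrees, less where a joint would pass 70% of its speed; a pose out of reach is approached as far as the arm can. A call with a gripper value outside its range is refused whole. The fingers move at their own pace and stop on an object; "force" is the grip in N (left out, the last holds). Time passes only in rows, so rows that repeat a pose let the fingers close. It gives the time, the measured TCP pose, the force and the opening at its end, in the units of the state.
- r.sense(): the state, without advancing time (a new reading comes with each control period).
- imaging.snapshot(name): name is "side" or "top" or "wrist"; returns a dict with "pixels" (384x512x3 uint8, red, green, blue), "fx", "fy", "cx", "cy" (pixels), "world_from_camera" (4x4, takes a point from camera to world coordinates); the wrist camera has in their place "hand_eye" (4x4, takes a point from camera to tool coordinates, whose origin is the TCP and whose axes are the flange's). Camera axes: x right, y up, looking along -z (the intrinsics and any distortion apply to the point x, -y, -z); pixel columns grow to the right and rows downward; lengths in mm; the calibration is good to about 2 mm. A picture is of the moment at which its call begins: read the wrist's pose just before it. There is no depth.
- r.hand_in(): hands the job in, once; it reports no verdict.
The state is a dict: "time": time; "joint_pos": joint angles; "qd": joint speeds; "joint_efforts": joint torques, N m; "tool_pos": TCP position; "tcp_rot": TCP orientation; "ft_force": force on the tool from outside, world axes, zero at the start; "wrist_torque": the same for the moment, N m; "finger_gap": finger opening in mm.
Only numpy, scipy, OpenCV 4.12 (cv2) and the standard library are available. Lean on these libraries where they do the work, as an engineer would, in place of code of your own. Each camera call takes 0.05 s, during which the arm holds its last target. There are 200 camera calls.

## Working session

There is one attempt and no reset: what is moved stays moved. The work goes in short steps, Python scripts to look and compute and a tool call to move; the robot and the scene stay as the last step left them, time stands still between calls to the robot, and variables do not carry over. Pictures are saved under pics/ and viewed, about 8 in all and at most 12, crops included, and the job is handed in when it is done.

Besides the shell and the picture viewer there is one more tool, called after "Call:" as a command line: name --argument value ..., lists and objects as JSON in quotes. drive_tool: Moves the arm, as the interface text tells. Its arguments: {"type":"object","properties":{"commands":{"type":"string"},"force":{"type":"number"}},"required":["commands"]}

```bash
ls; mkdir -p pics
python3 - <<'E'
from bench import r, imaging
import cv2,numpy as np,pickle
s=r.sense();print(s)
d={}
for n in("side","top","wrist"):
    d[n]=imaging.snapshot(n);
    im=d[n]
    print(n,im['fx'],im['fy'],im['cx'],im['cy'],[k for k in im],np.round(im.get('world_from_camera',im.get('hand_eye')),3).tolist())
pickle.dump(d,open('d.pkl','wb'))
cv2.imwrite('pics/top.png',cv2.resize(d['top']['pixels'][...,::-1],(800,600),interpolation=cv2.INTER_CUBIC))
cv2.imwrite('pics/side.png',cv2.resize(d['side']['pixels'][...,::-1],(800,600),interpolation=cv2.INTER_CUBIC))
E
```

```text
pics
{'time': 0.0, 'joint_pos': array([-7.35901121e+01,  7.51588676e+00,  8.53302270e+01, -1.30852037e-03,
        8.72619197e+01, -4.89224657e+00]), 'qd': array([-0.00915485,  0.05041924, -0.04394794,  0.02276887,  0.05513931,
       -0.01104757]), 'joint_efforts': array([ 4.26725283e-04, -5.69397962e+01, -5.00545621e+01, -3.18112461e-04,
        1.48396392e-02, -4.30371540e-05]), 'tool_pos': array([ 217.8738426 , -558.58957306,  302.8271106 ]), 'tcp_rot': array([-1.79892249e+02, -7.91116226e-03,  2.13021907e+01]), 'ft_force': array([ 0.58424041,  0.42282998, -0.08182394]), 'wrist_torque': array([-0.03501147, -0.02381214,  0.03068429]), 'finger_gap': 85.52362670445955}
side 432.86100179538136 432.86100179538136 241.4950374117501 192.82011052787547 ['pixels', 'fx', 'fy', 'cx', 'cy', 'world_from_camera'] [[-0.779, 0.334, -0.531, -72.653], [-0.627, -0.419, 0.657, 824.403], [-0.003, 0.844, 0.536, 763.03], [0.0, 0.0, 0.0, 1.0]]
top 353.87952377425415 353.87952377425415 252.03700789817435 194.37501118648305 ['pixels', 'fx', 'fy', 'cx', 'cy', 'world_from_camera'] [[-0.013, 0.981, -0.195, 361.7], [-1.0, -0.013, 0.001, 37.542], [-0.001, 0.195, 0.981, 1094.015], [0.0, 0.0, 0.0, 1.0]]
wrist 300.9861069255169 300.9861069255169 251.63675983875427 194.56590983276078 ['pixels', 'fx', 'fy', 'cx', 'cy', 'hand_eye'] [[-0.0, 0.955, 0.297, 77.149], [1.0, 0.001, -0.0, -0.103], [-0.0, 0.297, -0.955, -69.896], [0.0, 0.0, 0.0, 1.0]]
```

View pics/top.png

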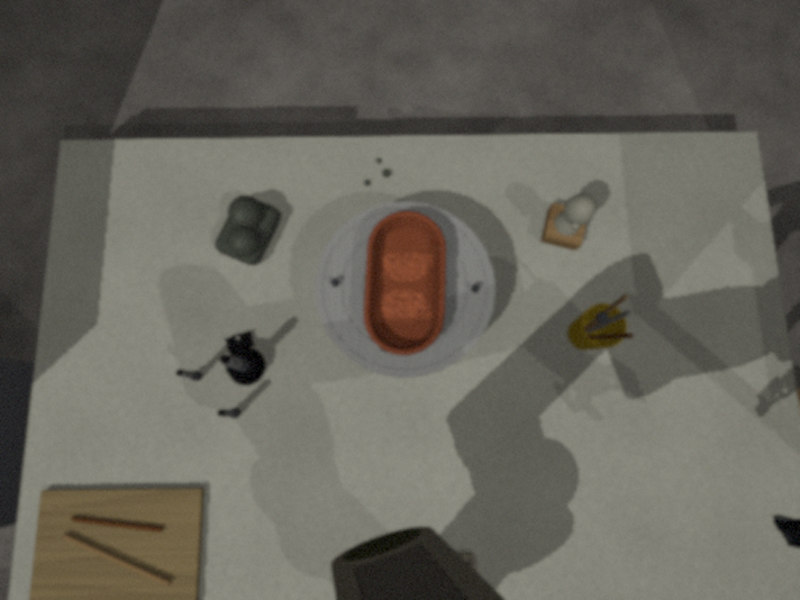

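View pics/side.png

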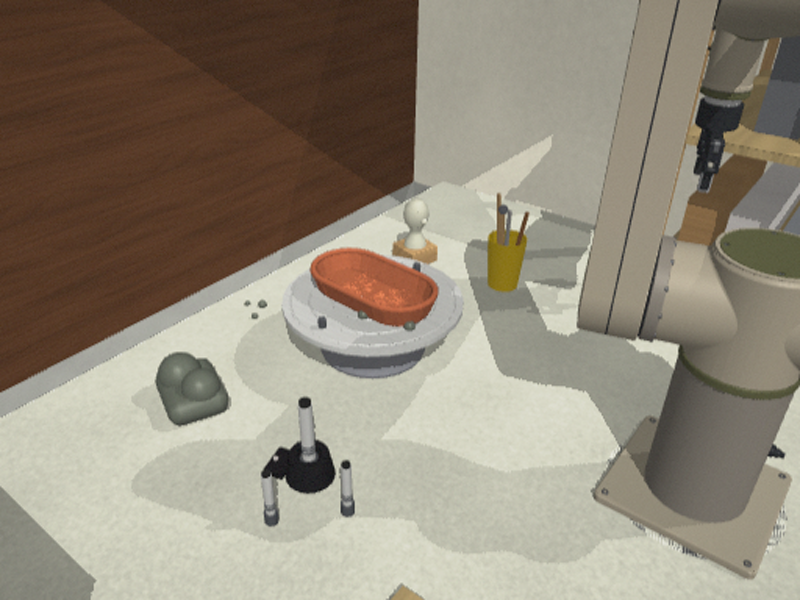

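The top view shows the dish at (405,282) with pins at (337,281) and (476,287). The cradle is at (243,362) and the tool cup at (600,325). There are three torches: one in the cradle (side 305,400–450) and two small loose ones (side 268,498 and 347,488). The one in the cradle is tallest and fits the description. Next I'll take positions and enlarged crops.

```bash
cat > h.py <<'E'
import numpy as np,cv2,pickle
def ray(im,u,v,T=None):
    T=np.array(im['world_from_camera']) if T is None else T
    d=T[:3,:3]@np.array([(u-im['cx'])/im['fx'],-(v-im['cy'])/im['fy'],-1.]);return T[:3,3],d
def atz(im,u,v,z,T=None):
    o,d=ray(im,u,v,T);return (o+d*(z-o[2])/d[2])
def proj(im,P,T=None):
    T=np.array(im['world_from_camera']) if T is None else T
    p=(np.atleast_2d(P)-T[:3,3])@T[:3,:3];return np.c_[im['cx']+im['fx']*p[:,0]/-p[:,2],im['cy']-im['fy']*p[:,1]/-p[:,2]]
def tri(im1,p1,im2,p2):
    A=[];b=[]
    for im,p in((im1,p1),(im2,p2)):
        o,d=ray(im,*p);d/=np.linalg.norm(d);M=np.eye(3)-np.outer(d,d);A.append(M);b.append(M@o)
    A=np.vstack(A);b=np.hstack(b);x,res,*_=np.linalg.lstsq(A,b,rcond=None);return x,res
def tool(s):
    from scipy.spatial.transform import Rotation as R
    T=np.eye(4);T[:3,:3]=R.from_euler('xyz',s['tcp_rot'],degrees=True).as_matrix();T[:3,3]=s['tool_pos'];return T
E
python3 - <<'E'
from h import *
d=pickle.load(open('d.pkl','rb'));t,s=d['top'],d['side'];k=.64
P=lambda a:(a[0]*k,a[1]*k)
for n,a,z in(('pinL',(337,279),128),('pinR',(476,286),128)):print(n,atz(t,*P(a),z).round(1))
print('pin side',atz(s,*P((322,318)),128).round(1),atz(s,*P((417,263)),128).round(1))
# dish: red mask fit top
px=t['pixels'].astype(int);m=((px[...,0]-px[...,1])>25)&((px[...,0]-px[...,2])>30)
m[:, :]=m; m=m.astype(np.uint8); n,l,st,c=cv2.connectedComponentsWithStats(m)
i=1+np.argmax(st[1:,4]);cn=max(cv2.findContours((l==i).astype(np.uint8),0,1)[0],key=len)[:,0]
W=np.array([atz(t,u,v,156.5)[:2] for u,v in cn],np.float32);print('dish',cv2.minAreaRect(W))
print('torchcap side z145',atz(s,*P((305,401)),145).round(1),'top?',atz(t,*P((225,357)),145).round(1))
print('cradle top',atz(t,*P((245,362)),45).round(1),'side',atz(s,*P((311,460)),45).round(1))
for n,a,b in(('small1',(268,520),(268,474)),('small2',(348,512),(347,464))):print(n,atz(s,*P(a),0).round(),[ (z,atz(s,*P(b),z).round()) for z in (60,80,100)])
print('small top',atz(t,*P((195,376)),0).round(),atz(t,*P((235,412)),0).round(), atz(t,*P((180,373)),90).round(),atz(t,*P((222,412)),90).round())
print('cup',atz(t,*P((597,330)),115).round(), 'bust',atz(t,*P((566,225)),75).round(),'clay',atz(t,*P((248,230)),50).round())
print('specks', atz(s,*P((362,314)),112).round(),atz(s,*P((410,326)),112).round())
c1=cv2.resize(t['pixels'][190:280,100:220,::-1],(480,360),interpolation=cv2.INTER_CUBIC)*1.5
c2=cv2.resize(s['pixels'][150:350,145:305,::-1],(480,600),interpolation=cv2.INTER_CUBIC)
c3=np.zeros((600,320,3));c3[:240]=cv2.resize(c1,(320,240));c3[240:480]=cv2.resize(t['pixels'][120:246,190:330,::-1],(320,240))*1.5
cv2.imwrite('pics/c.png',np.hstack([c2,np.clip(c3,0,255)]))
E
```

```text
pinL [600.  137.8 128. ]
pinR [ 583.7 -111.4  128. ]
pin side [596.3 145.2 128. ] [ 583.  -108.8  128. ]
dish ((589.2003784179688, 17.842185974121094), (138.1338348388672, 255.1215362548828), 88.2332534790039)
torchcap side z145 [456.2 330.  145. ] top? [460.6 327.5 145. ]
cradle top [461.  319.7  45. ] side [444.7 337.9  45. ]
small1 [445. 428.   0.] [(60, array([462., 405.,  60.])), (80, array([447., 416.,  80.])), (100, array([432., 428., 100.]))]
small2 [367. 348.   0.] [(60, array([389., 322.,  60.])), (80, array([376., 336.,  80.])), (100, array([363., 351., 100.]))]
small top [439. 429.   0.] [368. 347.   0.] [438. 424.  90.] [368. 345.  90.]
cup [ 503. -326.  115.] bust [ 714. -299.   75.] clay [721. 323.  50.]
specks [567.  75. 112.] [480.  53. 112.][ WARN:0@0.046] global loadsave.cpp:1063 imwrite_ Unsupported depth image for selected encoder is fallbacked to CV_8U.
```

View pics/c.png

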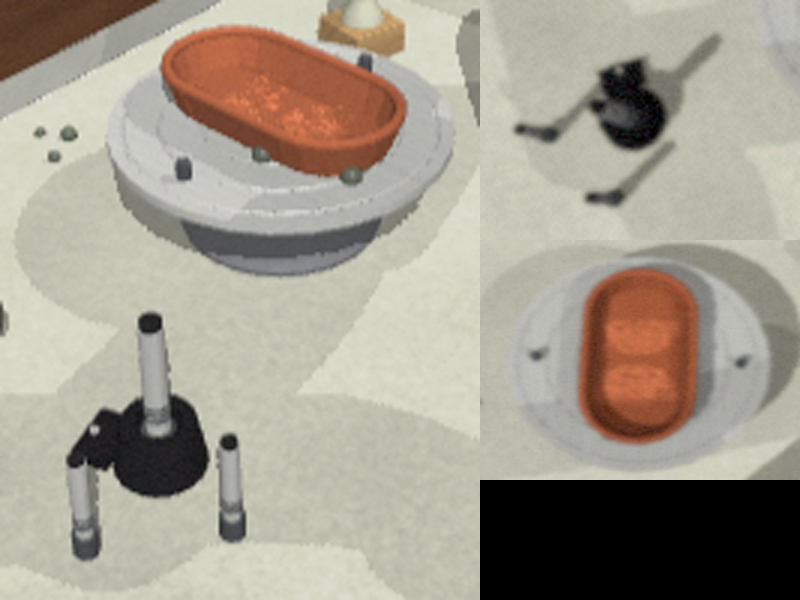

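The cradle torch is much the largest. The two small ones stand loose on the table. Now I'll move above the wheel and look from close by.

```bash
cat >> h.py <<'E'
def delta(s,P,yaw=None):
    "tool-frame shift in cm (and rotvec to a straight-down pose with yaw)"
    from scipy.spatial.transform import Rotation as R
    T=tool(s);rv=np.zeros(3)
    if yaw is not None: rv=R.from_matrix(T[:3,:3].T@R.from_euler('xyz',[180,0,yaw],degrees=True).as_matrix()).as_rotvec(degrees=True)
    return rv.round(2),((np.atleast_2d(P)-T[:3,3])@T[:3,:3]/10).round(2)
E
python3 -c "
from h import *;from bench import r
print(delta(r.sense(),[[610,100,330]],21.3))"
```

```text
(array([-0.09, -0.01,  0.  ]), array([[ 60.46, -47.13,  -2.62]]))
```

Call:
drive_tool --commands "0 0 0 60.5 -47.1 -2.6 0;0 0 0 60.5 -47.1 -2.6 0;0 0 0 60.5 -47.1 -2.6 0;0 0 0 60.5 -47.1 -2.6 0;0 0 0 60.5 -47.1 -2.6 0;0 0 0 60.5 -47.1 -2.6 0;0 0 0 60.5 -47.1 -2.6 0;0 0 0 60.5 -47.1 -2.6 0;0 0 0 60.5 -47.1 -2.6 0;0 0 0 60.5 -47.1 -2.6 0;0 0 0 60.5 -47.1 -2.6 0;0 0 0 60.5 -47.1 -2.6 0"

```text
time: 1.65
tool_pos: [602.3, 87.0, 329.0]
tcp_rot: [-179.9, 0.0, 21.3]
ft_force: [0.2, -0.8, 0.6]
finger_gap: -0.0
```

Run:
```python
from h import *;from bench import r,imaging
s=r.sense();w=imaging.snapshot('wrist');s2=r.sense();t=imaging.snapshot('top')
pickle.dump((s,w,s2,t),open('w1.pkl','wb'));print(s['tool_pos'],s2['tool_pos'],s2['time'])
T=tool(s)@np.array(w['hand_eye'])
im=w['pixels'][...,::-1].copy();im=cv2.resize(im,(800,600),interpolation=cv2.INTER_CUBIC)
c=np.array([590,15.5])
for a in np.radians([86.8,266.8]):
    p=proj(w,[*(c+127*np.array([np.cos(a),np.sin(a)])),128],T)[0]/.64
    cv2.drawMarker(im,tuple(int(v) for v in p),(0,255,0),0,14)
a=np.radians(np.arange(0,360,3))
for q in proj(w,np.c_[c[0]+165*np.cos(a),c[1]+165*np.sin(a),a*0+110],T)/.64:
    if abs(q).max()<2000:cv2.circle(im,tuple(int(v) for v in q),1,(255,0,0),-1)
cv2.imwrite('pics/w1.png',im)
```

```text
[602.25393048  86.98947475 329.04863377] [604.10477383  93.30671117 327.79980641] 1.7
```

View pics/w1.png

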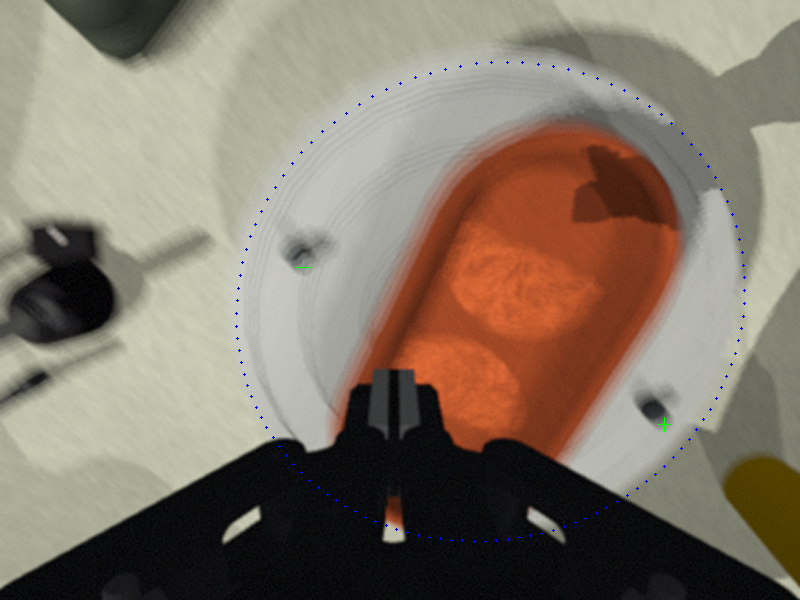

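The arm was still moving, so the image is blurred. I'll go to the hover above the push start and look again at rest.

```bash
python3 -c "
from h import *;from bench import r
s=r.sense();print(s['tool_pos'],delta(s,[[625,153,300]],21.3))"
```

```text
[602.79879216  90.33203935 327.56615446] (array([-0.22,  0.04,  0.3 ]), array([[ 4.37, -5.  ,  2.77]]))
```

Call:
drive_tool --commands "0 0 0 4.4 -5 2.8 0;0 0 0 4.4 -5 2.8 0;0 0 0 4.4 -5 2.8 0;0 0 0 4.4 -5 2.8 0;0 0 0 4.4 -5 2.8 0;0 0 0 4.4 -5 2.8 0;0 0 0 4.4 -5 2.8 0"

```text
time: 2.62
tool_pos: [625.3, 152.6, 300.1]
tcp_rot: [-179.8, 0.0, 21.6]
ft_force: [-0.4, 0.7, 0.4]
finger_gap: 0.6
```

Run:
```python
from h import *;from bench import r,imaging
s=r.sense();w=imaging.snapshot('wrist')
pickle.dump((s,w),open('w2.pkl','wb'));print(s['tool_pos'],s['tcp_rot'],s['qd'].round(2),s['time'])
T=tool(s)@np.array(w['hand_eye'])
im=w['pixels'][...,::-1].copy();im=cv2.resize(im,(800,600),interpolation=cv2.INTER_CUBIC)
c=np.array([590,15.5])
for a in np.radians([86.8,266.8]):
    p=proj(w,[*(c+127*np.array([np.cos(a),np.sin(a)])),128],T)[0]/.64
    cv2.drawMarker(im,tuple(int(v) for v in p),(0,255,0),0,14)
a=np.radians(np.arange(0,360,3))
for q in proj(w,np.c_[c[0]+165*np.cos(a),c[1]+165*np.sin(a),a*0+110],T)/.64:
    if abs(q).max()<2000:cv2.circle(im,tuple(int(v) for v in q),1,(255,0,0),-1)
cv2.imwrite('pics/w2.png',im)
```

```text
[625.29946178 152.63239406 300.10777142] [-1.79789783e+02  1.51297068e-02  2.15639282e+01] [ 0.27  0.2   0.04 -0.09  0.06  0.01] 2.625
```

View pics/w2.png

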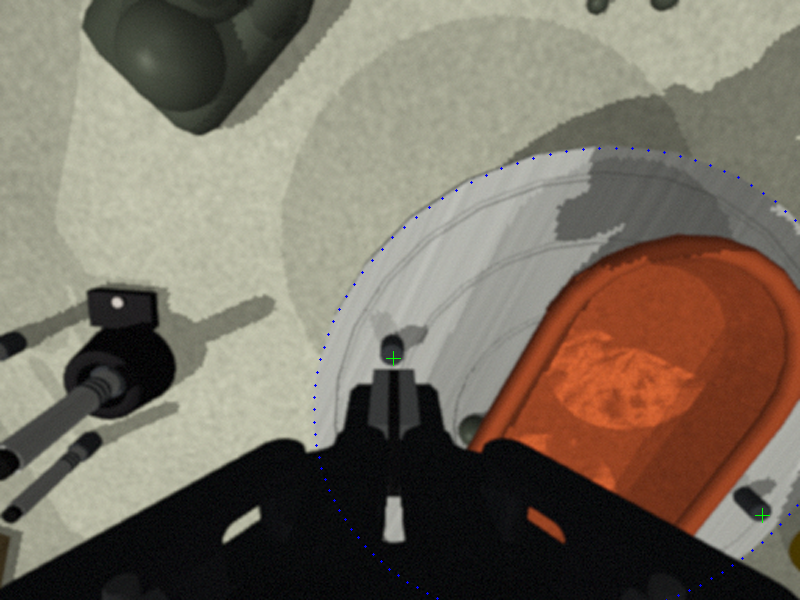

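The rest image matches the prediction within about 2 mm. The pin is at (392,354) and the wheel rim lies on the dotted circle. Descending behind the pin now.

```bash
python3 -c "
from h import *;from bench import r
s=r.sense();print(delta(s,[[625,148.5,190]]))"
```

```text
(array([0., 0., 0.]), array([[-0.18,  0.43, 11.  ]]))
```

Call:
drive_tool --commands "0 0 0 -0.2 0.4 6 0;0 0 0 -0.2 0.4 9 0;0 0 0 -0.2 0.4 10.8 0;0 0 0 -0.2 0.4 11 0;0 0 0 -0.2 0.4 11 0"

```text
time: 3.3
tool_pos: [625.6, 148.9, 191.6]
tcp_rot: [-179.8, -0.1, 21.6]
ft_force: [0.2, -0.6, 0.7]
finger_gap: 0.1
```

Run:
```python
from h import *;from bench import r
s=r.sense();print(s['tool_pos'],s['ft_force'],s['time'])
th=.5*1.25*(.125*np.arange(1,11))**2
p=lambda t:127*np.array([np.cos(np.radians(82)+t),np.sin(np.radians(82)+t)]).T
P=np.c_[p(th)-p(0.)+s['tool_pos'][:2],np.full(10,190)]
u=P[-1]-P[-2]; out=np.array([-.743,.669,0])
P=np.vstack([P,P[-1]+.5*u+out*8+[0,0,35],P[-1]+.7*u+out*30+[0,0,90]])
print(P[-3:]);print(delta(s,P)[1])
```

```text
[625.56013645 148.88389751 191.64674897] [ 0.16134555 -0.58381711  0.74764601] 3.3
[[513.57563478 108.17697972 190.        ]
 [498.9764057  105.55966004 225.        ]
 [479.16831406 117.08993217 280.        ]]
[[ -0.11  -0.06   0.16]
 [ -0.44  -0.24   0.16]
 [ -0.99  -0.51   0.16]
 [ -1.8   -0.84   0.16]
 [ -2.86  -1.19   0.16]
 [ -4.19  -1.48   0.16]
 [ -5.79  -1.65   0.16]
 [ -7.65  -1.58   0.16]
 [ -9.72  -1.18   0.15]
 [-11.91  -0.33   0.14]
 [-13.36  -0.64  -3.36]
 [-14.77  -2.46  -8.85]]
```

Call:
drive_tool --commands "0 0 0 -0.11 -0.06 0.16 0;0 0 0 -0.44 -0.24 0.16 0;0 0 0 -0.99 -0.51 0.16 0;0 0 0 -1.8 -0.84 0.16 0;0 0 0 -2.86 -1.19 0.16 0;0 0 0 -4.19 -1.48 0.16 0;0 0 0 -5.79 -1.65 0.16 0;0 0 0 -7.65 -1.58 0.16 0;0 0 0 -9.72 -1.18 0.15 0;0 0 0 -11.91 -0.33 0.14 0;0 0 0 -13.4 -0.64 -3.4 0;0 0 0 -14.8 -2.5 -8.9 0"

```text
time: 4.8
tool_pos: [476.3, 116.4, 279.0]
tcp_rot: [-179.8, 0.2, 21.5]
ft_force: [1.6, 0.0, 0.2]
finger_gap: -0.0
```

Run:
```python
from h import *;from bench import r,imaging
s=r.sense();print(s['tool_pos'],s['ft_force'],s['time'])
t=imaging.snapshot('top');t2=imaging.snapshot('side');s2=r.sense()
pickle.dump((s['time'],t,t2),open('p1.pkl','wb'))
# go above torch, jaw (tool y) along 45deg: yaw with tool x at -45 or 135
for y in (-45,45): print(y,delta(s2,[[457,328,240]],y))
a=cv2.resize(t['pixels'][:,:,::-1],(400,300));b=cv2.resize(t2['pixels'][:,:,::-1],(400,300));cv2.imwrite('pics/p1.png',np.hstack([a,b]))
```

```text
[476.25306465 116.36321496 279.00283876] [1.60311927 0.02153845 0.21431656] 4.8
-45 (array([-0.44, -0.52, 66.62]), array([[  5.6 , -20.31,   4.82]]))
45 (array([  0.05,  -0.65, -23.38]), array([[  5.6 , -20.31,   4.82]]))
```

View pics/p1.png

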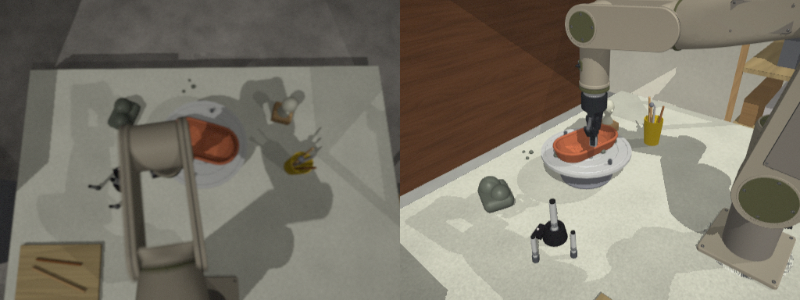

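The wheel is turning and tracking was good. I'll go straight above the torch with the present yaw, since the small torches clear the jaws.

Call:
drive_tool --commands "0 0 0 5.6 -20.3 2 5;0 0 0 5.6 -20.3 2 5;0 0 0 5.6 -20.3 2 5;0 0 0 5.6 -20.3 2 5;0 0 0 5.6 -20.3 2 5;0 0 0 5.6 -20.3 2 5"

```text
time: 5.65
tool_pos: [456.5, 327.0, 267.8]
tcp_rot: [-180.0, -0.6, 21.6]
ft_force: [0.3, -0.5, 0.4]
finger_gap: 49.9
```

Run:
```python
from h import *;from bench import r,imaging
s=r.sense();w=imaging.snapshot('wrist');t=imaging.snapshot('top');s2=r.sense()
pickle.dump((s,w,t,s2),open('w3.pkl','wb'));print(s['tool_pos'],s2['tool_pos'],s['finger_gap'],s['time'])
T=tool(s)@np.array(w['hand_eye'])
im=cv2.resize(w['pixels'][...,::-1],(800,600),interpolation=cv2.INTER_CUBIC)
for z in(145,107,45):
    p=proj(w,[457,328,z],T)[0]/.64;print(z,p);cv2.drawMarker(im,tuple(int(v) for v in p),(0,255,0),0,14)
cv2.imwrite('pics/w3.png',im)
print(delta(s2,[[457,328,161]]))
```

```text
[456.51461809 326.95874234 267.83827364] [456.99024066 326.59843884 268.16735051] 49.94113453830165 5.65
145 [391.79573288 342.25486988]
107 [392.04036802 315.46307206]
45 [392.3132684  285.57573805]
(array([0., 0., 0.]), array([[-0.07, -0.12, 10.72]]))
```

View pics/w3.png

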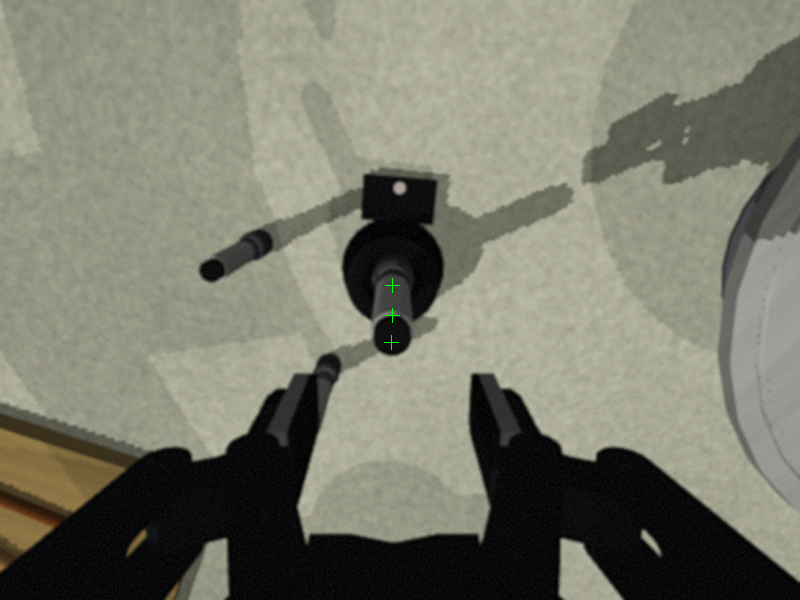

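The torch cap is at (392,335), about 3 mm further along tool x than predicted. Correcting, then descending and gripping.

Call:
drive_tool --commands "0 0 0 0.3 -0.1 5 5;0 0 0 0.3 -0.1 9 5;0 0 0 0.3 -0.1 10.7 5;0 0 0 0.3 -0.1 10.8 3.6;0 0 0 0.3 -0.1 10.8 1.5;0 0 0 0.3 -0.1 10.8 1.5;0 0 0 0.3 -0.1 10.8 1.5;0 0 0 0.3 -0.1 10.8 1.5" --force 45

```text
time: 6.75
tool_pos: [461.5, 329.8, 162.2]
tcp_rot: [-179.9, -0.8, 21.6]
ft_force: [-1.0, -0.8, 7.1]
finger_gap: 19.1
```

Run:
```python
from h import *;from bench import r
s=r.sense();print(s['tool_pos'],s['tcp_rot'],s['finger_gap'],s['ft_force'],s['time'])
z0=s['tool_pos'][2]
print(delta(s,[[460,329,z0+110],[430,200,z0+162],[465,16,z0+162+20]],21.6))
```

```text
[461.50422848 329.78578756 162.17875038] [-179.921423     -0.82221127   21.55235621] 19.07959945080096 [-0.95743181 -0.77525267  7.11541816] 6.75
(array([-0.08, -0.82, -0.05]), array([[-1.000e-02,  0.000e+00, -1.100e+01],
       [-7.460e+00,  1.089e+01, -1.632e+01],
       [-1.094e+01,  2.929e+01, -1.840e+01]]))
```

Call:
drive_tool --commands "0 0 0 0 0 -3 1.5;0 0 0 0 0 -7 1.5;0 0 0 0 0 -11 1.5;0 0 0 -3 6 -16 1.5;0 0 0 -6 12 -18.5 1.5;0 0 0 -9 18 -18.5 1.5;0 0 0 -12 24 -18.5 1.5;0 0 0 -13.5 28.4 -18.5 1.5;0 0 0 -13.5 28.4 -18.5 1.5;0 0 0 -13.5 28.4 -18.5 1.5"

```text
time: 8.0
tool_pos: [437.8, 13.5, 345.1]
tcp_rot: [-179.9, -0.8, 21.4]
ft_force: [-0.1, -1.0, -2.0]
finger_gap: 18.7
```

Run:
```python
from h import *;from bench import r,imaging
D=[]
s=r.sense();print(s['tool_pos'],s['tcp_rot'],s['finger_gap'],s['ft_force'],s['time'])
for i in range(2):
    for n in('top','side'):
        s=r.sense();D.append((s,n,imaging.snapshot(n)))
s=r.sense();D.append((s,'wrist',imaging.snapshot('wrist')))
pickle.dump(D,open('q1.pkl','wb'))
f=lambda i:cv2.resize(D[i][2]['pixels'][:,:,::-1],(400,300))
cv2.imwrite('pics/q1.png',np.vstack([np.hstack([f(0),f(4)]),cv2.resize(D[1][2]['pixels'][100:292,100:356,::-1],(400,300)).repeat(1,0) if 0 else np.hstack([cv2.resize(D[1][2]['pixels'][100:292,120:376,::-1],(400,300)),cv2.resize(D[3][2]['pixels'][100:292,120:376,::-1],(400,300))])]))
```

```text
[437.78118895  13.4897696  345.13830709] [-179.93803679   -0.84969579   21.36931854] 18.74416215544788 [-0.06102695 -0.9765206  -2.01129321] 8.0
```

View pics/q1.png

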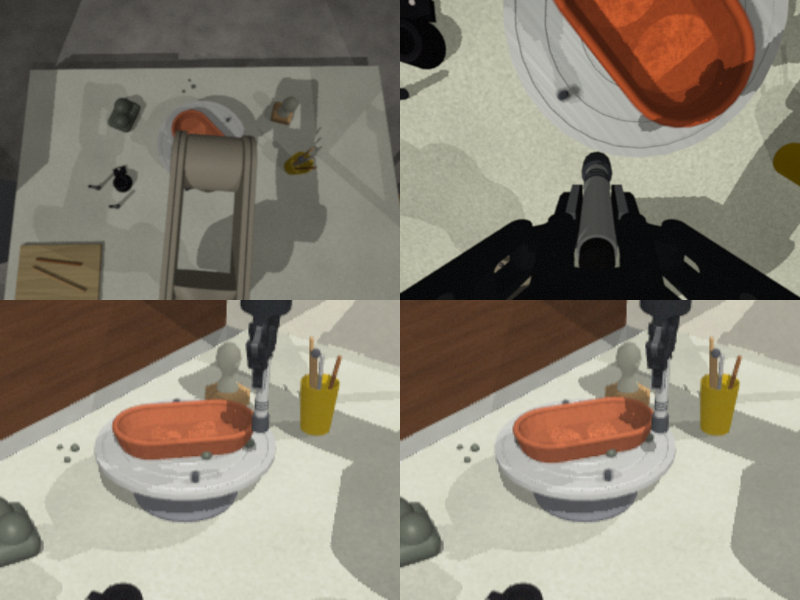

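The torch is held, and the wheel has turned between the two side frames. I'll fit the wheel angle from the side camera and check the lens position in the hand.

```bash
cat >> h.py <<'E'
C0=np.array([590.5,16.])
def stad(c,a,R,n=40):
    "stadium outline; a = direction of LONG axis (rad)"
    t=np.linspace(-np.pi/2,np.pi/2,n);h=np.r_[np.c_[60+R*np.cos(t),R*np.sin(t)],np.c_[-60-R*np.cos(t),-R*np.sin(t)]]
    return h@np.array([[np.cos(a),np.sin(a)],[-np.sin(a),np.cos(a)]])+c
def omask(im):
    hsv=cv2.cvtColor(np.ascontiguousarray(im['pixels']),cv2.COLOR_RGB2HSV)
    m=((hsv[...,0]<12)&(hsv[...,1]>140)&(hsv[...,2]>50)).astype(np.uint8)
    n,l,st,cc=cv2.connectedComponentsWithStats(m);B=atz
    u,v=proj(im,[*C0,140])[0];best=max(range(1,n),key=lambda i:st[i,4] if np.hypot(cc[i,0]-u,cc[i,1]-v)<60 else 0)
    k=(l==best).astype(np.uint8);h=cv2.convexHull(cv2.findContours(k,0,1)[0][0] if 0 else np.argwhere(k)[:,::-1].astype(np.int32))
    return cv2.fillPoly(np.zeros_like(k),[h],1)
def iou(im,m,c,a,R2=52,rim=70.5):
    P=np.r_[np.c_[stad(c,a,rim),np.full(80,156.5)],np.c_[stad(c,a,R2),np.full(80,112)]]
    q=proj(im,P);h=cv2.convexHull(np.float32(q));k=cv2.fillPoly(np.zeros_like(m),[np.int32(np.round(h*16))],1,shift=4)
    return (k&m).sum()/(k|m).sum()
def angle(im,c=C0,R2=52):
    m=omask(im);A=np.radians(np.arange(0,180,3));v=[iou(im,m,c,a,R2) for a in A];a0=A[int(np.argmax(v))]
    B=a0+np.radians(np.arange(-5,5.1,.5));v=np.array([iou(im,m,c,a,R2) for a in B]);p=np.polyfit(B-a0,v,2)
    return a0-p[1]/2/p[0],v.max()
E
python3 - <<'E'
from h import *
from scipy.optimize import minimize
d=pickle.load(open('d.pkl','rb'));q=pickle.load(open('q1.pkl','rb'));p=pickle.load(open('p1.pkl','rb'))
ims=[d['side'],p[2],q[1][2],q[3][2]];ts=[0,p[0]+.05,q[1][0]['time'],q[3][0]['time']]
for im,t in zip(ims,ts):a,v=angle(im);print(t,np.degrees(a).round(2),round(v,4))
ms=[omask(i) for i in ims];a0=[angle(i)[0] for i in ims]
f=lambda x:-sum(iou(i,m,x[:2],a,x[2]) for i,m,a in zip(ims,ms,x[3:]))
o=minimize(f,[*C0,52,*a0],method='Nelder-Mead',options=dict(initial_simplex=np.array([[*C0,52,*a0]]+[[*(np.array([*C0,52,*a0])+np.eye(7)[k]*([3,3,4]+[.05]*4)[k])] for k in range(7)]),maxiter=500))
print(o.fun/4,o.x[:3],np.degrees(o.x[3:]))
s,_,w=q[4];he=np.array(w['hand_eye']);K=4
im=cv2.resize(w['pixels'][170:290,150:350,::-1],None,fx=K,fy=K,interpolation=cv2.INTER_CUBIC)
t=np.linspace(0,2*np.pi,60)
for L,R,c in((152,14,(0,255,0)),(124,14,(255,0,0)),(124,10,(255,255,0)),(24,10,(0,0,255))):
    for x in proj(w,np.c_[R*np.cos(t),R*np.sin(t),t*0+L],he):cv2.circle(im,tuple(int(v) for v in ((x-[150,170])*K)),1,c,-1)
cv2.imwrite('pics/lens.png',im)
E
```

```text
0 177.51 0.9197
4.85 79.19 0.9144
8.05 49.14 0.9248
8.15 59.25 0.9322
-0.9590755284403322 [584.79523069  24.64035181  45.76118309] [178.48798397  78.71741527  48.62491853  60.54351806]
```

View pics/lens.png

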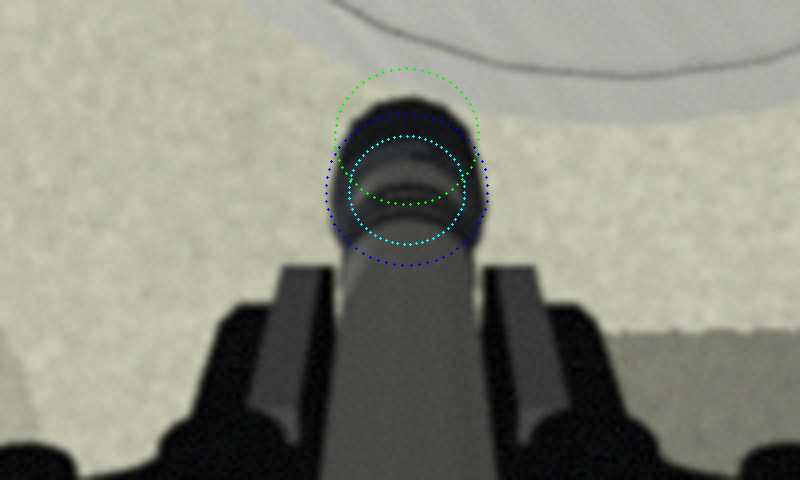

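The lens sits about 5.7 mm towards tool −x, with its edge at crop (408,97) against a predicted 68. The wheel seems to run at about 1.8 rad/s. I'll wait while measuring speed and decay.

Call:
drive_tool --commands "0 0 0 0 0 0 1.5;0 0 0 0 0 0 1.5;0 0 0 0 0 0 1.5;0 0 0 0 0 0 1.5;0 0 0 0 0 0 1.5;0 0 0 0 0 0 1.5;0 0 0 0 0 0 1.5;0 0 0 0 0 0 1.5;0 0 0 0 0 0 1.5;0 0 0 0 0 0 1.5;0 0 0 0 0 0 1.5;0 0 0 0 0 0 1.5"

```text
time: 9.75
tool_pos: [437.9, 15.9, 344.8]
tcp_rot: [-179.9, -0.8, 21.6]
ft_force: [0.0, 0.0, -1.6]
finger_gap: 19.3
```

```bash
cat > obs.py <<'E'
from h import *;from bench import r,imaging
import os,sys
def grab(names):
    D=pickle.load(open('obs.pkl','rb')) if os.path.exists('obs.pkl') else []
    for n in names:
        s=r.sense();D.append((s,n,imaging.snapshot(n)))
    pickle.dump(D,open('obs.pkl','wb'));return D
# wrist estimator: orange IoU over unoccluded pixels
def wmask(w):
    hsv=cv2.cvtColor(np.ascontiguousarray(w['pixels']),cv2.COLOR_RGB2HSV)
    return ((hsv[...,0]<14)&(hsv[...,1]>140)&(hsv[...,2]>35)).astype(np.uint8)
def valid():
    v=np.ones((384,512),np.uint8);v[180:,215:290]=0
    return cv2.fillPoly(v,[np.int32([[0,384],[0,350],[160,270],[215,225],[290,225],[350,270],[512,350],[512,384]])],0)
V=valid()
def wiou(w,T,m,c,a):
    q=proj(w,np.c_[stad(c,a,70.5),np.full(80,156.5)],T)
    k=cv2.fillPoly(np.zeros_like(m),[np.int32(np.round(q*16))],1,shift=4)&V
    return (k&m).sum()/max(1,(k|m).sum())
def wangle(s,w,c=C0):
    T=tool(s)@np.array(w['hand_eye']);m=wmask(w)&V
    A=np.radians(np.arange(0,180,3));v=[wiou(w,T,m,c,a) for a in A];a0=A[int(np.argmax(v))]
    B=a0+np.radians(np.arange(-5,5.1,.5));v=np.array([wiou(w,T,m,c,a) for a in B]);p=np.polyfit(B-a0,v,2)
    return a0-p[1]/2/p[0],v.max()
CS=np.array([584.8,24.6])
def est(D):
    return [(s['time'],n,*(wangle(s,im) if n=='wrist' else angle(im,CS,45.8))) for s,n,im in D if n!='top']
E
python3 - <<'E'
from obs import *
q=pickle.load(open('q1.pkl','rb'));pickle.dump(q,open('obs.pkl','wb'))
D=grab(['side','wrist','side','wrist'])
E=est(D)
for e in E:print(round(e[0],3),e[1],np.degrees(e[2]).round(2),round(e[3],3))
from scipy.optimize import minimize
W=[(tool(s)@np.array(w['hand_eye']),w,wmask(w)&V,e[2]) for (s,n,w),e in zip([x for x in D if x[1]!='top'],E) if n=='wrist']
f=lambda x:-sum(wiou(w,T,m,x[:2],a) for (T,w,m,_),a in zip(W,x[2:]))
x0=np.array([*C0]+[w[3] for w in W]);o=minimize(f,x0,method='Nelder-Mead',options=dict(initial_simplex=np.vstack([x0]+[x0+np.eye(len(x0))[k]*(3 if k<2 else .05) for k in range(len(x0))])))
print('wrist fit',o.fun/len(W),o.x[:2],np.degrees(o.x[2:]))
s,_,im=D[5];print(s['tool_pos'],s['tcp_rot'])
T=tool(s)
c=T[:3,3]+T[:3,:3]@[-5.7,0,152];print('lens',c)
t=np.linspace(0,6.28,40);q=proj(im,(np.c_[14*np.cos(t)-5.7,14*np.sin(t),t*0+152])@T[:3,:3].T+T[:3,3])
x0,y0=int(q[:,0].mean())-50,int(q[:,1].mean())-60
g=cv2.resize(im['pixels'][y0:y0+80,x0:x0+100,::-1],(800,640)[:2] if 0 else (700,560),interpolation=cv2.INTER_CUBIC)
for p in q:cv2.circle(g,tuple(int(v) for v in (p-[x0,y0])*7),2,(0,255,0),-1)
for p in proj(im,np.c_[stad(C0,angle(im,CS,45.8)[0],70.5),np.full(80,156.5)]):cv2.circle(g,tuple(int(v) for v in (p-[x0,y0])*7),2,(255,0,0),-1)
cv2.imwrite('pics/l2.png',g)
E
```

```text
8.05 side 47.91 0.958
8.15 side 58.17 0.96
8.2 wrist 60.19 0.951
9.75 side 35.16 0.949
9.8 wrist 36.01 0.947
9.85 side 45.07 0.952
9.9 wrist 45.79 0.948
wrist fit -0.9762964868550226 [594.39043644  19.62977321] [59.10552744 36.41433136 44.85504727]
[437.90589946  15.90225198 344.7986457 ] [-179.90219736   -0.81973305   21.64922837]
lens [434.53399622  14.84302058 192.73287606]
```

View pics/l2.png

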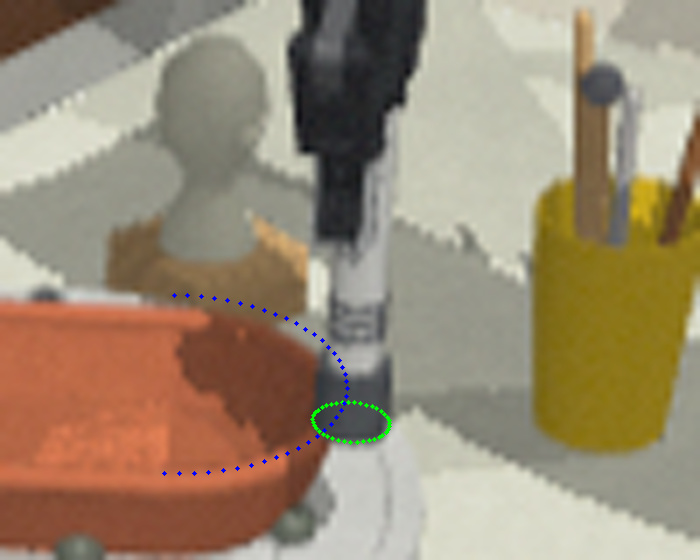

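The lens projection agrees in both cameras to about 1–2 mm. The dish centre and angle estimates differ slightly between cameras, so I'll cross-calibrate on the static images taken before the push.

Run:
```python
from obs import *
from scipy.optimize import minimize
d=pickle.load(open('d.pkl','rb'));s2,w2=pickle.load(open('w2.pkl','rb'))
def nm(f,x0,st):
    x0=np.array(x0,float);o=minimize(f,x0,method='Nelder-Mead',options=dict(initial_simplex=np.vstack([x0]+[x0+np.eye(len(x0))[k]*st[k] for k in range(len(x0))]),maxiter=400));return o.x,o.fun
T=tool(s2)@np.array(w2['hand_eye']);m=wmask(w2)&V
x,f=nm(lambda x:-wiou(w2,T,m,x[:2],x[2]),[590,16,3.11],[4,4,.06]);print('w2',x[:2],np.degrees(x[2]),f)
t=d['top'];m=wmask(t);l=cv2.connectedComponentsWithStats(m);u,v=proj(t,[590,16,150])[0];m=(l[1]==l[1][int(v),int(u)]).astype(np.uint8)
def ti(x):
    q=proj(t,np.c_[stad(x[:2],x[2],70.5),np.full(80,156.5)]);k=cv2.fillPoly(np.zeros_like(m),[np.int32(np.round(q*16))],1,shift=4);return -(k&m).sum()/(k|m).sum()
x,f=nm(ti,[590,16,3.11],[4,4,.06]);print('top',x[:2],np.degrees(x[2]),f)
# side, rim only silhouette free: centre, angle, foot radius
ms=omask(d['side']);x,f=nm(lambda x:-iou(d['side'],ms,x[:2],x[2],x[3]),[590,16,3.11,46],[4,4,.06,4]);print('side',x,np.degrees(x[2]),f)
# pins from w2 (dark blobs)
g=cv2.cvtColor(w2['pixels'],cv2.COLOR_RGB2GRAY)
for (a,b) in((392,354),(754,508)):
    print('pin',atz(w2,a*.64,b*.64,128,T))
D=pickle.load(open('obs.pkl','rb'))
# residuals of constant-omega: compare wrist/side pairs with centre grid
for c in([590.5,16],[592,18],[594,19.5]):
    print(c,[(n,round(s['time'],2),np.degrees(wangle(s,im,np.array(c))[0]).round(1)) for s,n,im in D if n=='wrist'])
tt=[(s['time'],np.degrees(angle(im,CS,45.8)[0])) for s,n,im in D if n=='side'];print(tt)
```

```text
w2 [589.57524189  19.79314423] 178.23327282532313 -0.9929296997359824
top [331.5308642  134.86419753] 355.33993627650227 0.0
side [584.95178572  25.79459963   3.09381631  45.04404847] 177.26261714399334 -0.9684439608269858
pin [599.33994054 143.85961746 128.        ]
pin [ 585.78037845 -103.11897027  128.        ]
[590.5, 16] [('wrist', 8.2, np.float64(60.2)), ('wrist', 9.8, np.float64(36.0)), ('wrist', 9.9, np.float64(45.8))]
[592, 18] [('wrist', 8.2, np.float64(60.2)), ('wrist', 9.8, np.float64(37.0)), ('wrist', 9.9, np.float64(46.4))]
[594, 19.5] [('wrist', 8.2, np.float64(59.8)), ('wrist', 9.8, np.float64(37.2)), ('wrist', 9.9, np.float64(46.3))]
[(8.05, np.float64(47.91479645409645)), (8.15, np.float64(58.167183104378175)), (9.75, np.float64(35.1628755879579)), (9.85, np.float64(45.06740807999642))]<stdin>:10: RuntimeWarning: overflow encountered in scalar negative
```

Taking the centre as about (591,18.5). The wheel runs at about 1.72 rad/s and decays about 2 %/s, so I'll let it slow for easier tracking.

Call:
drive_tool --commands "0 0 0 0 0 0 1.5;0 0 0 0 0 0 1.5;0 0 0 0 0 0 1.5;0 0 0 0 0 0 1.5;0 0 0 0 0 0 1.5;0 0 0 0 0 0 1.5;0 0 0 0 0 0 1.5;0 0 0 0 0 0 1.5;0 0 0 0 0 0 1.5;0 0 0 0 0 0 1.5;0 0 0 0 0 0 1.5;0 0 0 0 0 0 1.5"

```text
time: 11.45
tool_pos: [437.9, 15.9, 344.8]
tcp_rot: [-179.9, -0.8, 21.6]
ft_force: [-0.3, -0.6, -1.3]
finger_gap: 18.7
```

```bash
python3 -c "
from obs import *
grab(['side','wrist'])"
```

Call:
drive_tool --commands "0 0 0 0 0 0 1.5;0 0 0 0 0 0 1.5;0 0 0 0 0 0 1.5;0 0 0 0 0 0 1.5;0 0 0 0 0 0 1.5;0 0 0 0 0 0 1.5;0 0 0 0 0 0 1.5;0 0 0 0 0 0 1.5;0 0 0 0 0 0 1.5;0 0 0 0 0 0 1.5;0 0 0 0 0 0 1.5;0 0 0 0 0 0 1.5"

```text
time: 13.05
tool_pos: [437.9, 15.9, 344.8]
tcp_rot: [-179.9, -0.8, 21.6]
ft_force: [0.6, -0.4, -2.0]
finger_gap: 18.8
```

```bash
python3 -c "
from obs import *
grab(['side','wrist'])"
```

Call:
drive_tool --commands "0 0 0 0 0 0 1.5;0 0 0 0 0 0 1.5;0 0 0 0 0 0 1.5;0 0 0 0 0 0 1.5;0 0 0 0 0 0 1.5;0 0 0 0 0 0 1.5;0 0 0 0 0 0 1.5;0 0 0 0 0 0 1.5;0 0 0 0 0 0 1.5;0 0 0 0 0 0 1.5;0 0 0 0 0 0 1.5;0 0 0 0 0 0 1.5"

```text
time: 14.65
tool_pos: [437.9, 15.9, 344.8]
tcp_rot: [-179.9, -0.8, 21.6]
ft_force: [-1.1, -0.2, -1.7]
finger_gap: 19.1
```

```bash
python3 -c "
from obs import *
grab(['side','wrist'])"
```

Call:
drive_tool --commands "0 0 0 0 0 0 1.5;0 0 0 0 0 0 1.5;0 0 0 0 0 0 1.5;0 0 0 0 0 0 1.5;0 0 0 0 0 0 1.5;0 0 0 0 0 0 1.5;0 0 0 0 0 0 1.5;0 0 0 0 0 0 1.5;0 0 0 0 0 0 1.5;0 0 0 0 0 0 1.5;0 0 0 0 0 0 1.5;0 0 0 0 0 0 1.5"

```text
time: 16.25
tool_pos: [437.9, 15.9, 344.8]
tcp_rot: [-179.9, -0.8, 21.7]
ft_force: [0.0, -0.2, -1.7]
finger_gap: 18.9
```

Run:
```python
from obs import *
from scipy.optimize import least_squares
D=grab(['side','wrist','side','wrist'])
E=[e for e in est(D)]
t=np.array([e[0] for e in E]);a=np.array([e[2] for e in E]);w=np.array([e[1]=='wrist' for e in E])
pr=lambda x:x[0]+x[1]*(1-np.exp(-x[2]*(t-9.8)))/x[2]+x[3]*w
res=lambda x:np.arctan(np.tan(a-pr(x)))
best=min((least_squares(res,[np.radians(40),o,k,-.05]) for o in np.arange(1.65,1.8,.03) for k in(.015,.03,.04)),key=lambda o:o.cost)
x=best.x;print(x,np.degrees(res(x)).round(1),t[-1])
print('omega now',x[1]*np.exp(-x[2]*(t[-1]-9.8)))
for e in E[-8:]:print(round(e[0],3),e[1],np.degrees(e[2]).round(1),round(e[3],3))
```

```text
[ 0.68022197  1.68173806  0.01858093 -0.02903275] [ 0.3  0.6 -0.6  1.  -1.3  1.3 -1.1 -0.4 -0.9 -0.5  1.3 -1.4  2.6 -0.4
 -0.1 -0.6  0.2] 16.4
omega now 1.487643991935589
13.05 side 162.4 0.95
13.1 wrist 167.0 0.945
14.65 side 124.4 0.96
14.7 wrist 131.2 0.949
16.25 side 84.3 0.969
16.3 wrist 87.1 0.95
16.35 side 92.6 0.971
16.4 wrist 96.1 0.948
```

The coast model fits very well (1.9 %/s, residuals about 1°). I'll use the waiting time for a dry run at a safe height to measure tracking lag.

```bash
cat > plan.py <<'E'
from obs import *
from scipy.optimize import least_squares
import sys
C=np.array([591.,18.5]);LT=np.array([-5.7,0,152.])
def rim(psi):
    c,s=abs(np.cos(psi)),abs(np.sin(psi))
    return np.where(60*s>65*c+0 if 0 else (c*65<60*s)*0>1,0,np.where(65*c<60*s,65/np.maximum(s,1e-9),60*c+np.sqrt(np.maximum(65**2-(60*s)**2,0))))
def model(E):
    t=np.array([e[0] for e in E]);a=np.array([e[2] for e in E]);w=np.array([e[1]=='wrist' for e in E])
    pr=lambda x,t,w:x[0]+x[1]*(1-np.exp(-x[2]*(t-9.8)))/x[2]+x[3]*w
    o=least_squares(lambda x:np.arctan(np.tan(a-pr(x,t,w))),[.680,1.682,.0186,-.029],loss='soft_l1',f_scale=.03)
    x=o.x;return (lambda q:pr(x,np.asarray(q,float),.5)),x,np.degrees(np.arctan(np.tan(a-pr(x,t,w))))
def run(z,lead=0.,n=12,names=('side',)):
    D=grab(names) if names else pickle.load(open('obs.pkl','rb'))
    f='est.pkl';E=pickle.load(open(f,'rb')) if os.path.exists(f) else []
    E+=est([d for d in D if d[1]!='top'][len(E):]);pickle.dump(E,open(f,'wb'))
    psi,x,res=model(E);s=r.sense();t0=s['time'];T=tool(s)
    L=T[:3,3]+T[:3,:3]@LT
    k=rim(psi(t0));print('t',round(t0,3),'lens',L.round(1),'err to rim now',(L[0]-(C[0]-k)).round(1),(L[1]-C[1]).round(1),'omega',(x[1]*np.exp(-x[2]*(t0-9.8))).round(3),'res',res[-3:].round(1),'rot',s['tcp_rot'].round(1),'gap',round(s['finger_gap'],1))
    if os.path.exists('last.pkl'):
        P=pickle.load(open('last.pkl','rb'));print('vs plan',(L-P).round(1))
    tt=t0+.125*np.arange(1,n+1)+lead
    P=np.c_[C[0]-rim(psi(tt)),np.full(n,C[1]),np.full(n,z)];pickle.dump(P[-1],open('last.pkl','wb'))
    d=((P-L)@T[:3,:3]/10).round(2)
    print(';'.join(f'0 0 0 {a:g} {b:g} {c:g} 1.5' for a,b,c in d))
E
sed -i 's/    return np.where(60.*/    return np.where(65*c<60*s,65\/np.maximum(s,1e-9),60*c+np.sqrt(np.maximum(65**2-(60*s)**2,0)))/' plan.py
python3 -c "
from plan import *
print(rim(np.radians([0,30,47,48,60,90])))
run(195)"
```

```text
[125.         109.6243372   88.87236084  87.46612742  75.05553499
  65.        ]
t 16.5 lens [434.6  14.8 192.7] err to rim now -89.2 -3.7 omega 1.485 res [-0.4  0.5 -0.4] rot [-179.9   -0.8   21.6] gap 18.9
0 0 0 7.98 2.77 -0.12 1.5;0 0 0 7.19 2.46 -0.13 1.5;0 0 0 5.94 1.96 -0.14 1.5;0 0 0 4.75 1.49 -0.16 1.5;0 0 0 3.85 1.13 -0.17 1.5;0 0 0 3.28 0.91 -0.18 1.5;0 0 0 3.06 0.82 -0.18 1.5;0 0 0 3.2 0.87 -0.18 1.5;0 0 0 3.69 1.07 -0.17 1.5;0 0 0 4.5 1.39 -0.16 1.5;0 0 0 5.6 1.83 -0.15 1.5;0 0 0 6.89 2.34 -0.13 1.5
```

Call:
drive_tool --commands "0 0 0 8 2.8 -0.12 1.5;0 0 0 7.2 2.45 -0.13 1.5;0 0 0 5.95 1.95 -0.14 1.5;0 0 0 4.75 1.5 -0.16 1.5;0 0 0 3.85 1.15 -0.17 1.5;0 0 0 3.3 0.9 -0.18 1.5;0 0 0 3.05 0.8 -0.18 1.5;0 0 0 3.2 0.85 -0.18 1.5;0 0 0 3.7 1.05 -0.17 1.5;0 0 0 4.5 1.4 -0.16 1.5;0 0 0 5.6 1.85 -0.15 1.5;0 0 0 6.9 2.35 -0.13 1.5"

```text
time: 18.0
tool_pos: [511.8, 19.5, 346.9]
tcp_rot: [-179.9, -0.8, 21.6]
ft_force: [0.5, 1.1, -1.4]
finger_gap: 19.0
```

```bash
python3 -c "
from plan import *
s=r.sense();T=tool(s);print(s['time'],(T[:3,3]+T[:3,:3]@LT-pickle.load(open('last.pkl','rb'))).round(1))
run(195)"
```

```text
18.0 [ 1.2 -0.1 -0.2]
t 18.05 lens [509.5  18.3 194.6] err to rim now -2.0 -0.2 omega 1.443 res [ 0.5 -0.3 -0.1] rot [-179.9   -0.8   21.6] gap 18.9
vs plan [ 2.4 -0.2 -0.4]
0 0 0 0.93 0.35 -0.03 1.5;0 0 0 1.34 0.51 -0.02 1.5;0 0 0 1.52 0.59 -0.02 1.5;0 0 0 1.5 0.58 -0.02 1.5;0 0 0 1.29 0.49 -0.02 1.5;0 0 0 0.83 0.31 -0.03 1.5;0 0 0 0.05 0 -0.04 1.5;0 0 0 -1.17 -0.48 -0.06 1.5;0 0 0 -2.31 -0.94 -0.07 1.5;0 0 0 -3.19 -1.28 -0.09 1.5;0 0 0 -3.77 -1.51 -0.1 1.5;0 0 0 -4.03 -1.62 -0.1 1.5
```

There is almost no lag (1–2 mm). One more dry pass, then I'll refit the dish centre from all wrist frames.

Call:
drive_tool --commands "0 0 0 0.95 0.35 -0.03 1.5;0 0 0 1.35 0.5 -0.02 1.5;0 0 0 1.5 0.6 -0.02 1.5;0 0 0 1.5 0.6 -0.02 1.5;0 0 0 1.3 0.5 -0.02 1.5;0 0 0 0.85 0.3 -0.03 1.5;0 0 0 0.05 0 -0.04 1.5;0 0 0 -1.15 -0.5 -0.06 1.5;0 0 0 -2.3 -0.95 -0.07 1.5;0 0 0 -3.2 -1.3 -0.09 1.5;0 0 0 -3.8 -1.5 -0.1 1.5;0 0 0 -4.05 -1.6 -0.1 1.5"

```text
time: 19.55
tool_pos: [468.9, 19.3, 347.2]
tcp_rot: [-179.9, -0.9, 21.6]
ft_force: [-0.5, -0.7, -1.1]
finger_gap: 18.9
```

Run:
```python
from plan import *
from scipy.optimize import minimize
D=grab(['wrist','side','wrist'])
E=est(D);psi,x,res=model(E);print(x,res.round(1))
def fit(W,name):
    f=lambda p:-np.mean([wiou(w,T,m,p[:2],a+p[2]) for T,w,m,a in W])
    x0=np.array([592,18.5,0]);o=minimize(f,x0,method='Nelder-Mead',options=dict(initial_simplex=np.vstack([x0,x0+[4,0,0],x0+[0,4,0],x0+[0,0,.05]])))
    print(name,o.x[:2].round(1),np.degrees(o.x[2]).round(2),o.fun.round(4))
W=[(tool(s)@np.array(w['hand_eye']),w,wmask(w)&V,psi(s['time'])) for s,n,w in D if n=='wrist']
fit(W,'all');fit(W[:-2],'far');fit(W[-2:],'near');fit(W[0:-2:2],'a');fit(W[1:-2:2],'b')
# side: overall image shift of rim silhouette using upper rim only
print(len(D),r.sense()['time'])
run(195,names=None)
s,n,w=D[-1];L=np.array(w['hand_eye'])
im=cv2.resize(w['pixels'][:,:,::-1],(800,600),interpolation=cv2.INTER_CUBIC);T=tool(s)@L
for cc,col in((C,(255,0,0)),(np.array([594,19.5]),(0,255,0))):
    for R in(65,70.5):
        for q in proj(w,np.c_[stad(cc,psi(s['time']),R),np.full(80,156.5)],T)/.64:cv2.circle(im,tuple(int(v) for v in q),1,col,-1)
cv2.imwrite('pics/n.png',im)
```

```text
[ 0.67815557  1.68124458  0.01860335 -0.02421402] [ 0.4  0.7 -0.8  1.1 -1.5  1.4 -1.3 -0.3 -1.  -0.2  1.2 -1.2  2.6 -0.
 -0.1 -0.2  0.3 -0.2  0.1  1.  -1.9  0.3]
all [593.8  19.3] -0.12 -0.9725
far [593.7  19.5] 0.08 -0.9727
near [596.  19.] 0.77 -0.9744
a [593.7  19.4] -0.04 -0.9741
b [594.  19.] -0.15 -0.9717
24 19.7
t 19.7 lens [466.1  18.3 195.1] err to rim now -1.4 -0.2 omega 1.398 res [ 1.  -1.9  0.3] rot [-179.9   -0.9   21.6] gap 18.7
vs plan [-0.1 -0.2  0.1]
0 0 0 0.59 0.21 0.02 1.5;0 0 0 1.35 0.51 0.03 1.5;0 0 0 2.38 0.92 0.04 1.5;0 0 0 3.62 1.41 0.06 1.5;0 0 0 4.57 1.79 0.07 1.5;0 0 0 5.14 2.02 0.08 1.5;0 0 0 5.46 2.14 0.09 1.5;0 0 0 5.57 2.19 0.09 1.5;0 0 0 5.51 2.16 0.09 1.5;0 0 0 5.26 2.06 0.08 1.5;0 0 0 4.78 1.87 0.08 1.5;0 0 0 3.99 1.56 0.07 1.5
```

View pics/n.png

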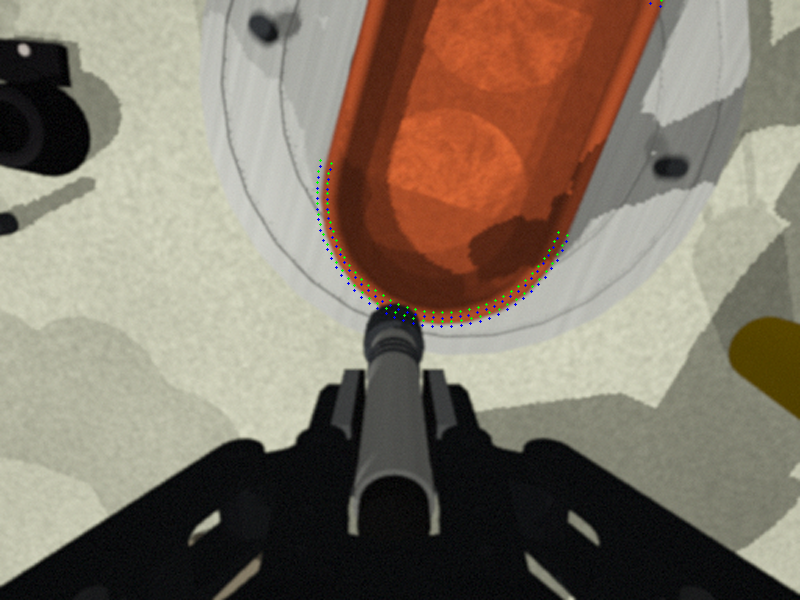

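The green outline, centre (594,19.5), fits the rim best, and the lens sits on it at (393,315). Starting the real scan with that centre, lens at z ≈ 173.

```bash
sed -i 's/C=np.array(\[591.,18.5\])/C=np.array([594.,19.4])/' plan.py; python3 -c "
from plan import *
run(np.r_[193,189,184,179,175.5,np.full(7,173.5)],names=None)"
```

```text
t 19.7 lens [466.1  18.3 195.1] err to rim now -4.4 -1.1 omega 1.398 res [ 1.  -1.9  0.3] rot [-179.9   -0.9   21.6] gap 18.7
vs plan [-42.8  -0.2   0.1]
0 0 0 0.9 0.24 0.22 1.5;0 0 0 1.65 0.54 0.63 1.5;0 0 0 2.67 0.95 1.15 1.5;0 0 0 3.9 1.44 1.66 1.5;0 0 0 4.85 1.82 2.03 1.5;0 0 0 5.42 2.05 2.24 1.5;0 0 0 5.74 2.17 2.24 1.5;0 0 0 5.85 2.22 2.24 1.5;0 0 0 5.79 2.19 2.24 1.5;0 0 0 5.54 2.09 2.24 1.5;0 0 0 5.06 1.9 2.23 1.5;0 0 0 4.27 1.59 2.22 1.5
```

Call:
drive_tool --commands "0 0 0 0.9 0.24 0.22 1.5;0 0 0 1.65 0.54 0.63 1.5;0 0 0 2.67 0.95 1.15 1.5;0 0 0 3.9 1.44 1.66 1.5;0 0 0 4.85 1.82 2.03 1.5;0 0 0 5.42 2.05 2.24 1.5;0 0 0 5.74 2.17 2.24 1.5;0 0 0 5.85 2.22 2.24 1.5;0 0 0 5.79 2.19 2.24 1.5;0 0 0 5.54 2.09 2.24 1.5;0 0 0 5.06 1.9 2.23 1.5;0 0 0 4.27 1.59 2.22 1.5"

```text
time: 21.2
tool_pos: [514.7, 20.4, 325.6]
tcp_rot: [-179.9, -0.9, 21.6]
ft_force: [-0.5, 0.2, -1.0]
finger_gap: 18.7
```

```bash
python3 -c "
from plan import *
run(173.5,names=None)"
```

```text
t 21.2 lens [511.4  19.4 173.5] err to rim now -0.5 -0.0 omega 1.36 res [ 1.  -1.9  0.3] rot [-179.9   -0.9   21.6] gap 18.7
vs plan [-0.5 -0.   0. ]
0 0 0 -1.14 -0.46 -0.01 1.5;0 0 0 -2.23 -0.89 -0.03 1.5;0 0 0 -3.08 -1.22 -0.04 1.5;0 0 0 -3.64 -1.45 -0.05 1.5;0 0 0 -3.92 -1.56 -0.05 1.5;0 0 0 -3.89 -1.54 -0.05 1.5;0 0 0 -3.56 -1.41 -0.05 1.5;0 0 0 -2.95 -1.17 -0.04 1.5;0 0 0 -2.08 -0.83 -0.03 1.5;0 0 0 -0.98 -0.39 -0.01 1.5;0 0 0 0.16 0.06 0 1.5;0 0 0 0.89 0.35 0.01 1.5
```

Call:
drive_tool --commands "0 0 0 -1.14 -0.46 -0.01 1.5;0 0 0 -2.23 -0.89 -0.03 1.5;0 0 0 -3.08 -1.22 -0.04 1.5;0 0 0 -3.64 -1.45 -0.05 1.5;0 0 0 -3.92 -1.56 -0.05 1.5;0 0 0 -3.89 -1.54 -0.05 1.5;0 0 0 -3.56 -1.41 -0.05 1.5;0 0 0 -2.95 -1.17 -0.04 1.5;0 0 0 -2.08 -0.83 -0.03 1.5;0 0 0 -0.98 -0.39 -0.01 1.5;0 0 0 0.16 0.06 0 1.5;0 0 0 0.89 0.35 0.01 1.5"

```text
time: 22.7
tool_pos: [525.1, 20.5, 325.4]
tcp_rot: [-179.9, -0.8, 21.6]
ft_force: [-0.7, -0.1, -1.6]
finger_gap: 18.6
```

```bash
python3 -c "
from plan import *
run(173.5,names=['wrist'])"
```

```text
t 22.75 lens [522.3  19.4 173.3] err to rim now 0.7 -0.0 omega 1.31 res [-0.8  1.5 -1.8] rot [-179.9   -0.9   21.6] gap 19.3
vs plan [ 1.2 -0.  -0.2]
0 0 0 0.36 0.14 -0.02 1.5;0 0 0 0.58 0.23 -0.01 1.5;0 0 0 0.62 0.25 -0.01 1.5;0 0 0 0.51 0.2 -0.01 1.5;0 0 0 0.22 0.09 -0.02 1.5;0 0 0 -0.29 -0.12 -0.03 1.5;0 0 0 -1.1 -0.44 -0.04 1.5;0 0 0 -2.25 -0.89 -0.05 1.5;0 0 0 -3.27 -1.3 -0.07 1.5;0 0 0 -4.07 -1.61 -0.08 1.5;0 0 0 -4.62 -1.83 -0.09 1.5;0 0 0 -4.91 -1.95 -0.09 1.5
```

Call:
drive_tool --commands "0 0 0 0.36 0.14 -0.02 1.5;0 0 0 0.58 0.23 -0.01 1.5;0 0 0 0.62 0.25 -0.01 1.5;0 0 0 0.51 0.2 -0.01 1.5;0 0 0 0.22 0.09 -0.02 1.5;0 0 0 -0.29 -0.12 -0.03 1.5;0 0 0 -1.1 -0.44 -0.04 1.5;0 0 0 -2.25 -0.89 -0.05 1.5;0 0 0 -3.27 -1.3 -0.07 1.5;0 0 0 -4.07 -1.61 -0.08 1.5;0 0 0 -4.62 -1.83 -0.09 1.5;0 0 0 -4.91 -1.95 -0.09 1.5"

```text
time: 24.25
tool_pos: [472.4, 20.4, 325.7]
tcp_rot: [-179.9, -0.9, 21.6]
ft_force: [-0.7, -0.5, -1.4]
finger_gap: 19.1
```

```bash
python3 -c "
from plan import *
import obs
obs.C0=np.array([594,19.4])
D=grab(['wrist']);s,n,w=D[-1]
E=pickle.load(open('est.pkl','rb'));psi,x,_=model(E)
# re-estimate wrist angles with better centre, compare
for s,n,w in [d for d in D if d[1]=='wrist'][-4:]:
    a=wangle(s,w,obs.C0);print(round(s['time'],2),np.degrees(np.arctan(np.tan(a[0]-psi(s['time'])))).round(2),round(a[1],3))
run(173.5,names=None)"
```

```text
19.55 2.2 0.972
19.65 1.96 0.971
22.7 -2.74 0.972
24.25 2.74 0.971
t 24.3 lens [469.   19.4 173.5] err to rim now 0.0 0.0 omega 1.278 res [ 0.9 -3.3  0.7] rot [-179.9   -0.9   21.6] gap 18.9
vs plan [-0.4  0.   0. ]
0 0 0 0.15 0.06 0.01 1.5;0 0 0 0.56 0.22 0.01 1.5;0 0 0 1.23 0.49 0.02 1.5;0 0 0 2.13 0.84 0.04 1.5;0 0 0 3.22 1.28 0.05 1.5;0 0 0 4.24 1.68 0.07 1.5;0 0 0 4.89 1.94 0.08 1.5;0 0 0 5.3 2.1 0.08 1.5;0 0 0 5.51 2.19 0.08 1.5;0 0 0 5.57 2.21 0.09 1.5;0 0 0 5.48 2.18 0.08 1.5;0 0 0 5.24 2.08 0.08 1.5
```

Call:
drive_tool --commands "0 0 0 0.15 0.06 0.01 1.5;0 0 0 0.56 0.22 0.01 1.5;0 0 0 1.23 0.49 0.02 1.5;0 0 0 2.13 0.84 0.04 1.5;0 0 0 3.22 1.28 0.05 1.5;0 0 0 4.24 1.68 0.07 1.5;0 0 0 4.89 1.94 0.08 1.5;0 0 0 5.3 2.1 0.08 1.5;0 0 0 5.51 2.19 0.08 1.5;0 0 0 5.57 2.21 0.09 1.5;0 0 0 5.48 2.18 0.08 1.5;0 0 0 5.24 2.08 0.08 1.5"

```text
time: 25.8
tool_pos: [528.4, 20.5, 325.7]
tcp_rot: [-179.9, -0.9, 21.6]
ft_force: [-0.7, -0.0, -2.3]
finger_gap: 18.9
```

```bash
python3 -c "
from plan import *
run(173.5,names=['side'])"
```

```text
t 25.85 lens [524.9  19.4 173.6] err to rim now 0.6 0.0 omega 1.237 res [-2.7  1.5 -0.6] rot [-179.9   -0.9   21.6] gap 19.0
vs plan [-0.4  0.   0.1]
0 0 0 -0.55 -0.22 0 1.5;0 0 0 -1.33 -0.52 -0.01 1.5;0 0 0 -2.42 -0.96 -0.02 1.5;0 0 0 -3.42 -1.35 -0.04 1.5;0 0 0 -4.21 -1.67 -0.05 1.5;0 0 0 -4.78 -1.89 -0.06 1.5;0 0 0 -5.11 -2.02 -0.06 1.5;0 0 0 -5.2 -2.06 -0.06 1.5;0 0 0 -5.04 -2 -0.06 1.5;0 0 0 -4.64 -1.84 -0.06 1.5;0 0 0 -4.01 -1.59 -0.05 1.5;0 0 0 -3.18 -1.26 -0.04 1.5
```

Call:
drive_tool --commands "0 0 0 -0.55 -0.22 0 1.5;0 0 0 -1.33 -0.52 -0.01 1.5;0 0 0 -2.42 -0.96 -0.02 1.5;0 0 0 -3.42 -1.35 -0.04 1.5;0 0 0 -4.21 -1.67 -0.05 1.5;0 0 0 -4.78 -1.89 -0.06 1.5;0 0 0 -5.11 -2.02 -0.06 1.5;0 0 0 -5.2 -2.06 -0.06 1.5;0 0 0 -5.04 -2 -0.06 1.5;0 0 0 -4.64 -1.84 -0.06 1.5;0 0 0 -4.01 -1.59 -0.05 1.5;0 0 0 -3.18 -1.26 -0.04 1.5"

```text
time: 27.35
tool_pos: [494.7, 20.5, 325.6]
tcp_rot: [-179.9, -0.9, 21.6]
ft_force: [-0.5, -0.1, -1.3]
finger_gap: 18.7
```

```bash
python3 -c "
from plan import *
run(173.5,names=None)"
```

```text
t 27.35 lens [491.4  19.4 173.5] err to rim now 0.7 0.0 omega 1.202 res [-2.7  1.5 -0.6] rot [-179.9   -0.9   21.6] gap 18.7
vs plan [0.7 0.  0. ]
0 0 0 0.95 0.38 0.01 1.5;0 0 0 1.98 0.79 0.03 1.5;0 0 0 2.67 1.06 0.04 1.5;0 0 0 3.11 1.24 0.05 1.5;0 0 0 3.37 1.34 0.05 1.5;0 0 0 3.49 1.38 0.05 1.5;0 0 0 3.46 1.38 0.05 1.5;0 0 0 3.31 1.31 0.05 1.5;0 0 0 2.99 1.19 0.04 1.5;0 0 0 2.49 0.99 0.04 1.5;0 0 0 1.72 0.68 0.03 1.5;0 0 0 0.67 0.27 0.01 1.5
```

Call:
drive_tool --commands "0 0 0 0.95 0.38 0.01 1.5;0 0 0 1.98 0.79 0.03 1.5;0 0 0 2.67 1.06 0.04 1.5;0 0 0 3.11 1.24 0.05 1.5;0 0 0 3.37 1.34 0.05 1.5;0 0 0 3.49 1.38 0.05 1.5;0 0 0 3.46 1.38 0.05 1.5;0 0 0 3.31 1.31 0.05 1.5;0 0 0 2.99 1.19 0.04 1.5;0 0 0 2.49 0.99 0.04 1.5;0 0 0 1.72 0.68 0.03 1.5;0 0 0 0.67 0.27 0.01 1.5"

```text
time: 28.85
tool_pos: [501.1, 20.4, 325.5]
tcp_rot: [-179.9, -0.9, 21.6]
ft_force: [-0.0, 0.9, -0.9]
finger_gap: 18.9
```

```bash
python3 -c "
from plan import *
run(173.5,names=None)"
```

```text
t 28.85 lens [497.9  19.4 173.5] err to rim now -0.8 -0.0 omega 1.168 res [-2.7  1.5 -0.6] rot [-179.9   -0.9   21.6] gap 18.9
vs plan [-0.8 -0.  -0. ]
0 0 0 -0.87 -0.35 -0.02 1.5;0 0 0 -1.64 -0.65 -0.03 1.5;0 0 0 -2.2 -0.88 -0.03 1.5;0 0 0 -2.55 -1.02 -0.04 1.5;0 0 0 -2.68 -1.07 -0.04 1.5;0 0 0 -2.59 -1.03 -0.04 1.5;0 0 0 -2.28 -0.91 -0.04 1.5;0 0 0 -1.76 -0.7 -0.03 1.5;0 0 0 -1.04 -0.42 -0.02 1.5;0 0 0 -0.15 -0.06 -0.01 1.5;0 0 0 0.87 0.34 0.01 1.5;0 0 0 1.71 0.67 0.02 1.5
```

Call:
drive_tool --commands "0 0 0 -0.87 -0.35 -0.02 1.5;0 0 0 -1.64 -0.65 -0.03 1.5;0 0 0 -2.2 -0.88 -0.03 1.5;0 0 0 -2.55 -1.02 -0.04 1.5;0 0 0 -2.68 -1.07 -0.04 1.5;0 0 0 -2.59 -1.03 -0.04 1.5;0 0 0 -2.28 -0.91 -0.04 1.5;0 0 0 -1.76 -0.7 -0.03 1.5;0 0 0 -1.04 -0.42 -0.02 1.5;0 0 0 -0.15 -0.06 -0.01 1.5;0 0 0 0.87 0.34 0.01 1.5;0 0 0 1.71 0.67 0.02 1.5"

```text
time: 30.35
tool_pos: [520.3, 20.5, 325.5]
tcp_rot: [-179.9, -0.8, 21.6]
ft_force: [-1.0, -0.8, -2.1]
finger_gap: 19.1
```

Run:
```python
from plan import *
run(173.5,names=['side'])
D=pickle.load(open('obs.pkl','rb'));E=pickle.load(open('est.pkl','rb'));psi=model(E)[0]
out=[]
for s,n,im in [d for d in D if d[0]['time']>22 ][:4]:
    Tt=tool(s);T=Tt@np.array(im['hand_eye']) if n=='wrist' else None
    c=Tt[:3,3]+Tt[:3,:3]@LT;u=proj(im,c,T)[0];x0,y0=int(u[0])-50,int(u[1])-37
    g=cv2.resize(im['pixels'][max(y0,0):y0+75,max(x0,0):x0+100,::-1],(400,300),interpolation=cv2.INTER_CUBIC)
    for q in proj(im,np.c_[stad(C,psi(s['time']),65),np.full(80,156.5)],T):cv2.circle(g,tuple(int(v) for v in (q-[x0,y0])*4),1,(255,0,0),-1)
    cv2.drawMarker(g,tuple(int(v) for v in (u-[x0,y0])*4),(0,255,0),0,10)
    cv2.putText(g,f"{n} {s['time']:.2f}",(5,15),0,.5,(0,0,255));out.append(g)
cv2.imwrite('pics/f.png',np.vstack([np.hstack(out[:2]),np.hstack(out[2:])]))
```

```text
t 30.4 lens [517.7  19.4 173.3] err to rim now 0.3 0.0 omega 1.13 res [ 2.2  0.4 -0.8] rot [-179.9   -0.9   21.6] gap 19.0
vs plan [ 1.5  0.  -0.2]
0 0 0 0.49 0.2 -0.01 1.5;0 0 0 0.81 0.33 -0.01 1.5;0 0 0 1 0.4 -0 1.5;0 0 0 1.05 0.42 -0 1.5;0 0 0 0.99 0.4 -0 1.5;0 0 0 0.8 0.32 -0.01 1.5;0 0 0 0.47 0.19 -0.01 1.5;0 0 0 -0.04 -0.01 -0.02 1.5;0 0 0 -0.8 -0.31 -0.03 1.5;0 0 0 -1.8 -0.71 -0.04 1.5;0 0 0 -2.69 -1.06 -0.06 1.5;0 0 0 -3.42 -1.35 -0.07 1.5
```

View pics/f.png

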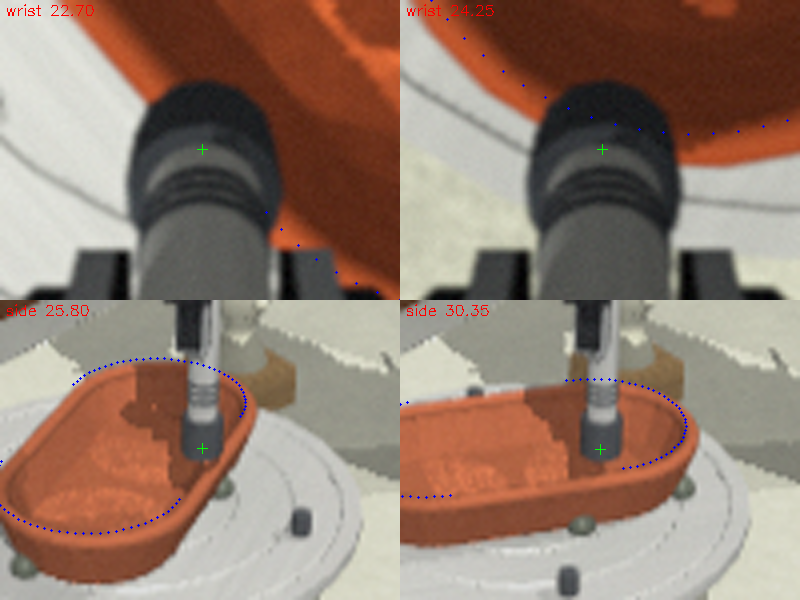

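All frames show the lens over the rim, and from the wrist it's within about 1–2 mm. The side camera suggests the rim lies a few mm nearer and the lens slightly high. There is plenty of time, so I'll carry on for a second unbroken ten seconds, lowered 2.5 mm and shifted 3 mm outward as a hedge.

```bash
sed -i 's/C=np.array(\[594.,19.4\])/C=np.array([591.,19.])/' plan.py; python3 -c "
from plan import *
run(171,names=None)"
```

```text
t 30.4 lens [517.7  19.4 173.3] err to rim now 3.3 0.4 omega 1.13 res [ 2.2  0.4 -0.8] rot [-179.9   -0.9   21.6] gap 19.0
vs plan [36.8  0.  -0.2]
0 0 0 0.19 0.12 0.23 1.5;0 0 0 0.52 0.25 0.24 1.5;0 0 0 0.7 0.33 0.24 1.5;0 0 0 0.76 0.35 0.24 1.5;0 0 0 0.69 0.32 0.24 1.5;0 0 0 0.5 0.25 0.24 1.5;0 0 0 0.17 0.12 0.23 1.5;0 0 0 -0.34 -0.09 0.23 1.5;0 0 0 -1.1 -0.39 0.22 1.5;0 0 0 -2.09 -0.78 0.2 1.5;0 0 0 -2.99 -1.14 0.19 1.5;0 0 0 -3.72 -1.43 0.18 1.5
```

Call:
drive_tool --commands "0 0 0 0.35 0.15 0.1 1.5;0 0 0 0.6 0.25 0.2 1.5;0 0 0 0.7 0.33 0.24 1.5;0 0 0 0.76 0.35 0.24 1.5;0 0 0 0.69 0.32 0.24 1.5;0 0 0 0.5 0.25 0.24 1.5;0 0 0 0.17 0.12 0.23 1.5;0 0 0 -0.34 -0.09 0.23 1.5;0 0 0 -1.1 -0.39 0.22 1.5;0 0 0 -2.09 -0.78 0.2 1.5;0 0 0 -2.99 -1.14 0.19 1.5;0 0 0 -3.72 -1.43 0.18 1.5"

```text
time: 31.9
tool_pos: [480.4, 20.1, 323.1]
tcp_rot: [-179.9, -0.9, 21.6]
ft_force: [-0.0, 0.8, -1.1]
finger_gap: 19.2
```

```bash
python3 -c "
from plan import *
run(171,names=None)"
```

```text
t 31.9 lens [477.2  19.  171.1] err to rim now -0.7 0.0 omega 1.097 res [ 2.2  0.4 -0.8] rot [-179.9   -0.9   21.6] gap 19.2
vs plan [-0.7  0.   0.1]
0 0 0 -0.49 -0.19 -0 1.5;0 0 0 -0.85 -0.34 -0.01 1.5;0 0 0 -1.03 -0.41 -0.01 1.5;0 0 0 -1 -0.4 -0.01 1.5;0 0 0 -0.77 -0.31 -0 1.5;0 0 0 -0.36 -0.14 0 1.5;0 0 0 0.23 0.09 0.01 1.5;0 0 0 0.99 0.39 0.02 1.5;0 0 0 1.89 0.75 0.04 1.5;0 0 0 2.85 1.13 0.05 1.5;0 0 0 3.53 1.4 0.06 1.5;0 0 0 4 1.59 0.07 1.5
```

Call:
drive_tool --commands "0 0 0 -0.49 -0.19 0 1.5;0 0 0 -0.85 -0.34 -0.01 1.5;0 0 0 -1.03 -0.41 -0.01 1.5;0 0 0 -1 -0.4 -0.01 1.5;0 0 0 -0.77 -0.31 0 1.5;0 0 0 -0.36 -0.14 0 1.5;0 0 0 0.23 0.09 0.01 1.5;0 0 0 0.99 0.39 0.02 1.5;0 0 0 1.89 0.75 0.04 1.5;0 0 0 2.85 1.13 0.05 1.5;0 0 0 3.53 1.4 0.06 1.5;0 0 0 4 1.59 0.07 1.5"

```text
time: 33.4
tool_pos: [523.9, 20.0, 322.9]
tcp_rot: [-179.9, -0.9, 21.6]
ft_force: [-1.0, 0.1, -1.4]
finger_gap: 18.7
```

```bash
python3 -c "
from plan import *
run(171,names=['side'])"
```

```text
t 33.45 lens [520.9  19.  170.8] err to rim now -0.2 -0.0 omega 1.063 res [ 0.7  0.1 -0.8] rot [-179.9   -0.9   21.6] gap 18.6
vs plan [ 0.7 -0.  -0.2]
0 0 0 0.29 0.11 -0.02 1.5;0 0 0 0.43 0.17 -0.01 1.5;0 0 0 0.47 0.18 -0.01 1.5;0 0 0 0.4 0.15 -0.01 1.5;0 0 0 0.22 0.08 -0.02 1.5;0 0 0 -0.09 -0.04 -0.02 1.5;0 0 0 -0.56 -0.23 -0.03 1.5;0 0 0 -1.24 -0.49 -0.04 1.5;0 0 0 -2.17 -0.86 -0.05 1.5;0 0 0 -3.04 -1.21 -0.07 1.5;0 0 0 -3.78 -1.5 -0.08 1.5;0 0 0 -4.36 -1.73 -0.08 1.5
```

Call:
drive_tool --commands "0 0 0 0.29 0.11 -0.02 1.5;0 0 0 0.43 0.17 -0.01 1.5;0 0 0 0.47 0.18 -0.01 1.5;0 0 0 0.4 0.15 -0.01 1.5;0 0 0 0.22 0.08 -0.02 1.5;0 0 0 -0.09 -0.04 -0.02 1.5;0 0 0 -0.56 -0.23 -0.03 1.5;0 0 0 -1.24 -0.49 -0.04 1.5;0 0 0 -2.17 -0.86 -0.05 1.5;0 0 0 -3.04 -1.21 -0.07 1.5;0 0 0 -3.78 -1.5 -0.08 1.5;0 0 0 -4.36 -1.73 -0.08 1.5"

```text
time: 34.95
tool_pos: [476.7, 20.0, 323.2]
tcp_rot: [-179.9, -0.9, 21.6]
ft_force: [-0.9, -0.4, -0.8]
finger_gap: 19.1
```

```bash
python3 -c "
from plan import *
run(171,names=None)"
```

```text
t 34.95 lens [473.6  19.  171.1] err to rim now -0.5 -0.0 omega 1.032 res [ 0.7  0.1 -0.8] rot [-179.9   -0.9   21.6] gap 19.1
vs plan [-0.5 -0.   0.1]
0 0 0 -0.38 -0.15 0 1.5;0 0 0 -0.63 -0.25 -0 1.5;0 0 0 -0.7 -0.28 -0 1.5;0 0 0 -0.6 -0.24 -0 1.5;0 0 0 -0.33 -0.13 0 1.5;0 0 0 0.11 0.04 0.01 1.5;0 0 0 0.71 0.28 0.02 1.5;0 0 0 1.44 0.57 0.03 1.5;0 0 0 2.3 0.91 0.04 1.5;0 0 0 3.2 1.26 0.06 1.5;0 0 0 3.85 1.52 0.07 1.5;0 0 0 4.3 1.7 0.07 1.5
```

Call:
drive_tool --commands "0 0 0 -0.38 -0.15 0 1.5;0 0 0 -0.63 -0.25 0 1.5;0 0 0 -0.7 -0.28 0 1.5;0 0 0 -0.6 -0.24 0 1.5;0 0 0 -0.33 -0.13 0 1.5;0 0 0 0.11 0.04 0.01 1.5;0 0 0 0.71 0.28 0.02 1.5;0 0 0 1.44 0.57 0.03 1.5;0 0 0 2.3 0.91 0.04 1.5;0 0 0 3.2 1.26 0.06 1.5;0 0 0 3.85 1.52 0.07 1.5;0 0 0 4.3 1.7 0.07 1.5"

```text
time: 36.45
tool_pos: [523.4, 20.1, 323.0]
tcp_rot: [-179.9, -0.9, 21.6]
ft_force: [-1.1, -0.4, -1.5]
finger_gap: 18.7
```

```bash
python3 -c "
from plan import *
run(171,names=['side'])"
```

```text
t 36.5 lens [520.5  19.  170.9] err to rim now -0.2 -0.0 omega 0.999 res [ 0.6 -0.1 -1. ] rot [-179.9   -0.9   21.6] gap 18.9
vs plan [ 0.7 -0.  -0.1]
0 0 0 0.29 0.11 -0 1.5;0 0 0 0.45 0.18 -0 1.5;0 0 0 0.51 0.2 -0 1.5;0 0 0 0.48 0.19 -0 1.5;0 0 0 0.35 0.14 -0 1.5;0 0 0 0.11 0.04 -0.01 1.5;0 0 0 -0.25 -0.1 -0.01 1.5;0 0 0 -0.76 -0.31 -0.02 1.5;0 0 0 -1.49 -0.6 -0.03 1.5;0 0 0 -2.38 -0.95 -0.05 1.5;0 0 0 -3.17 -1.26 -0.06 1.5;0 0 0 -3.84 -1.53 -0.07 1.5
```

Call:
drive_tool --commands "0 0 0 0.29 0.11 0 1.5;0 0 0 0.45 0.18 0 1.5;0 0 0 0.51 0.2 0 1.5;0 0 0 0.48 0.19 0 1.5;0 0 0 0.35 0.14 0 1.5;0 0 0 0.11 0.04 -0.01 1.5;0 0 0 -0.25 -0.1 -0.01 1.5;0 0 0 -0.76 -0.31 -0.02 1.5;0 0 0 -1.49 -0.6 -0.03 1.5;0 0 0 -2.38 -0.95 -0.05 1.5;0 0 0 -3.17 -1.26 -0.06 1.5;0 0 0 -3.84 -1.53 -0.07 1.5"

```text
time: 38.0
tool_pos: [481.7, 20.1, 323.2]
tcp_rot: [-179.9, -0.9, 21.6]
ft_force: [-0.1, 1.0, -1.7]
finger_gap: 19.2
```

```bash
python3 -c "
from plan import *
run(171,names=None)"
```

```text
t 38.0 lens [478.6  19.  171.1] err to rim now -0.6 0.0 omega 0.97 res [ 0.6 -0.1 -1. ] rot [-179.9   -0.9   21.6] gap 19.2
vs plan [-0.6  0.   0.1]
0 0 0 -0.47 -0.18 0 1.5;0 0 0 -0.86 -0.34 -0 1.5;0 0 0 -1.09 -0.43 -0.01 1.5;0 0 0 -1.17 -0.46 -0.01 1.5;0 0 0 -1.09 -0.43 -0.01 1.5;0 0 0 -0.87 -0.34 -0 1.5;0 0 0 -0.49 -0.19 0 1.5;0 0 0 0.02 0.01 0.01 1.5;0 0 0 0.67 0.27 0.02 1.5;0 0 0 1.42 0.57 0.03 1.5;0 0 0 2.28 0.91 0.05 1.5;0 0 0 3.02 1.2 0.06 1.5
```

Call:
drive_tool --commands "0 0 0 -0.47 -0.18 0 1.5;0 0 0 -0.86 -0.34 0 1.5;0 0 0 -1.09 -0.43 -0.01 1.5;0 0 0 -1.17 -0.46 -0.01 1.5;0 0 0 -1.09 -0.43 -0.01 1.5;0 0 0 -0.87 -0.34 0 1.5;0 0 0 -0.49 -0.19 0 1.5;0 0 0 0.02 0.01 0.01 1.5;0 0 0 0.67 0.27 0.02 1.5;0 0 0 1.42 0.57 0.03 1.5;0 0 0 2.28 0.91 0.05 1.5;0 0 0 3.02 1.2 0.06 1.5"

```text
time: 39.5
tool_pos: [514.9, 20.1, 323.0]
tcp_rot: [-179.9, -0.9, 21.6]
ft_force: [0.7, -0.7, -0.8]
finger_gap: 18.9
```

```bash
python3 -c "
from plan import *
run(171,names=None)"
```

```text
t 39.5 lens [511.7  19.  170.9] err to rim now 0.6 0.0 omega 0.942 res [ 0.6 -0.1 -1. ] rot [-179.9   -0.9   21.6] gap 18.9
vs plan [ 0.6  0.  -0.1]
0 0 0 0.47 0.19 -0 1.5;0 0 0 0.85 0.34 0 1.5;0 0 0 1.1 0.44 0.01 1.5;0 0 0 1.25 0.5 0.01 1.5;0 0 0 1.32 0.53 0.01 1.5;0 0 0 1.3 0.52 0.01 1.5;0 0 0 1.21 0.48 0.01 1.5;0 0 0 1.02 0.41 0 1.5;0 0 0 0.73 0.29 0 1.5;0 0 0 0.31 0.13 -0.01 1.5;0 0 0 -0.27 -0.1 -0.02 1.5;0 0 0 -1.06 -0.42 -0.03 1.5
```

Call:
drive_tool --commands "0 0 0 0.47 0.19 0 1.5;0 0 0 0.85 0.34 0 1.5;0 0 0 1.1 0.44 0.01 1.5;0 0 0 1.25 0.5 0.01 1.5;0 0 0 1.32 0.53 0.01 1.5;0 0 0 1.3 0.52 0.01 1.5;0 0 0 1.21 0.48 0.01 1.5;0 0 0 1.02 0.41 0 1.5;0 0 0 0.73 0.29 0 1.5;0 0 0 0.31 0.13 -0.01 1.5;0 0 0 -0.27 -0.1 -0.02 1.5;0 0 0 -1.06 -0.42 -0.03 1.5"

```text
time: 41.0
tool_pos: [502.9, 20.1, 323.1]
tcp_rot: [-179.9, -0.9, 21.6]
ft_force: [-0.0, 0.5, -1.1]
finger_gap: 19.0
```

```bash
python3 -c "
from plan import *
run(171,names=None)"
```

```text
t 41.0 lens [499.8  19.  171. ] err to rim now -0.6 0.0 omega 0.915 res [ 0.6 -0.1 -1. ] rot [-179.9   -0.9   21.6] gap 19.0
vs plan [-0.6  0.   0. ]
0 0 0 -0.75 -0.29 -0.01 1.5;0 0 0 -1.45 -0.57 -0.02 1.5;0 0 0 -2.04 -0.81 -0.03 1.5;0 0 0 -2.51 -0.99 -0.04 1.5;0 0 0 -2.86 -1.13 -0.04 1.5;0 0 0 -3.07 -1.21 -0.05 1.5;0 0 0 -3.14 -1.24 -0.05 1.5;0 0 0 -3.08 -1.22 -0.05 1.5;0 0 0 -2.88 -1.14 -0.04 1.5;0 0 0 -2.56 -1.01 -0.04 1.5;0 0 0 -2.11 -0.83 -0.03 1.5;0 0 0 -1.55 -0.61 -0.02 1.5
```

Call:
drive_tool --commands "0 0 0 -0.75 -0.29 -0.01 1.5;0 0 0 -1.45 -0.57 -0.02 1.5;0 0 0 -2.04 -0.81 -0.03 1.5;0 0 0 -2.51 -0.99 -0.04 1.5;0 0 0 -2.86 -1.13 -0.04 1.5;0 0 0 -3.07 -1.21 -0.05 1.5;0 0 0 -3.14 -1.24 -0.05 1.5;0 0 0 -3.08 -1.22 -0.05 1.5;0 0 0 -2.88 -1.14 -0.04 1.5;0 0 0 -2.56 -1.01 -0.04 1.5;0 0 0 -2.11 -0.83 -0.03 1.5;0 0 0 -1.55 -0.61 -0.02 1.5"

```text
time: 42.5
tool_pos: [486.7, 20.0, 323.0]
tcp_rot: [-179.9, -0.9, 21.6]
ft_force: [-0.4, 0.4, -0.8]
finger_gap: 19.0
```

Call:
drive_tool --commands "0 0 0 0 0 -2 1.5;0 0 0 0 0 -5 1.5;0 0 0 0.8 0.3 -9 1.5;0 0 0 2 0.8 -12.5 1.5;0 0 0 3.5 1.4 -15 1.5;0 0 0 4.7 1.8 -16 1.5;0 0 0 4.7 1.8 -16 1.5;0 0 0 4.7 1.8 -16 1.5;0 0 0 4.7 1.8 -16 1.5"

```text
time: 43.62
tool_pos: [534.2, 19.5, 483.3]
tcp_rot: [-179.9, -0.9, 21.6]
ft_force: [-0.5, 0.4, -1.6]
finger_gap: 19.0
```

Run:
```python
from plan import *
D=grab(['side','side','wrist']);E=est(D);psi,x,res=model(E);s=r.sense()
print(s['time'],s['tool_pos'],s['finger_gap'],s['ft_force'],np.abs(s['qd']).max(),res[-3:],x)
# anything disturbed? compare side image with first one away from arm/wheel
a=pickle.load(open('d.pkl','rb'))['side']['pixels'];b=D[-2][2]['pixels']
df=np.abs(a.astype(int)-b).max(2)>60;n,l,st,c=cv2.connectedComponentsWithStats(df.astype(np.uint8))
for i in range(1,n):
    if st[i,4]>25:print(st[i],c[i].round())
r.hand_in()
```

```text
43.775 [534.38294616  19.50966422 483.45172035] 18.812430698191505 [-0.44521816 -0.88422109 -1.17210282] 0.30958444517892947 [-1.22214052 -1.04809182 -0.90803435] [ 0.67643401  1.69270415  0.02005186 -0.03177023]
[239   0  38  41 388] [265.  13.]
[417   0  16   3  31] [426.   1.]
[435   0  24   8  94] [446.   3.]
[ 369    4   66  259 3151] [403. 191.]
[ 444    9   35  112 1565] [458.  65.]
[243  12  24   7 123] [255.  15.]
[252  72   9  43 241] [257.  97.]
[470  81   7  17  28] [473.  89.]
[481  87  20  10 126] [490.  92.]
[503  92   9   8  35] [508.  96.]
[492 118  20  29 104] [502. 133.]
[262 128  11  12  96] [267. 133.]
[249 132  10   9  55] [254. 136.]
[ 335  135   47   41 1104] [357. 154.]
[ 196  139  106   71 2294] [241. 171.]
[464 138  22  11 118] [474. 143.]
[428 155  40  46 766] [448. 182.]
[239 179  42  33 640] [261. 198.]
[488 178  24  13  84] [500. 182.]
[301 180  25  61 391] [313. 206.]
[356 182  16  13 133] [364. 189.]
[346 197  22  17 160] [356. 205.]
[465 231  15  18 123] [471. 241.]
[ 327  242   67   54 1938] [362. 268.]
[191 254   8  13  58] [194. 258.]
[198 261   4  20  32] [200. 271.]
[193 281   9  15 112] [197. 288.]
the job is handed in; nothing more can be done
```

The rim check was done in the order asked and the job is handed in at 43.8 s. The arm holds the torch above the dish, its lens about 175 mm over the rim. I never saw a verdict; my checks are below.

**Spin:** I pushed one pin through an arc. The fitted release speed was about 1.86 rad/s (one turn in 3.4 s). That is above the suggested 1.3 to 1.7 but slower than one in three. The wheel then coasted at about 2 % loss per second and ran at 1.40 to 0.89 rad/s during the scan, within limits throughout.

**Scan:** The lens followed the rim on the robot's side from about 20.5 s to 42.5 s without a break. Tracking stayed within about 1.5 mm of the plan, apart from the deliberate shift at 30.4 s. Nominal height was 17 mm above the rim, then 14.5 mm from 30.4 s.

**Checks:**
- **Position:** The cameras disagreed on where the dish centre is, by up to about 11 mm. The wrist frames put the lens within 1 to 2 mm of the rim line. The side camera suggested the rim was a few mm nearer the robot and the lens a few mm high. Because of this, the second half was run with the centre shifted 3 mm outward and the lens lower.
- **Contact:** Force readings, taken at the end of each move, were at most about 7 N, when gripping the torch, and no contact with the dish showed.
- **Bystanders:** I compared the first and last side images automatically. The changed areas fit the arm, its shadows and the turning wheel, and the torch's absence from the cradle. I did not view a final picture to confirm that.

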